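Catch a charge of mounting pre-forms in the pot and put it on the balance

TASK

Take the lid off the pot and lay it flat in the lid rest. Hold the open pot level under the dispenser's hooded chute and gently press the pot against the paddle beneath it until the gate opens, so that all four pre-forms slide into the pot and none lands on the bench. Then set the pot down gently, upright in the middle of the balance pan, with the four pre-forms in it, and leave the other things on the bench where they are.

Things in the scene. Friction and masses are not known exactly. Their poses are not given: they have to be found in the camera images.
- dispenser: pre-form dispenser fixed to the bench: steel U-chute sloping at 30 degrees on a grey column, open hopper on top, 320 mm high; it all reaches 215 mm behind the lip. Origin on the bench below the chute's lip; -x is its front, where the chute discharges, y across, z up. Foot rails 14 mm high, 22 mm wide, 78 mm either side of the middle, reach 45 mm in front of the lip; the bench between is free
- chute_lip (a point): middle of the chute's lower lip, 150 mm above the bench (channel 34 mm wide, walls 23 mm); axes as the dispenser's. Pre-forms leave at up to 0.75 m/s and fly up to 60 mm forward by 70 mm below the lip. A drop gate 3 to 6 mm in front of the lip holds them; open, it reaches 20 mm below the lip and comes back up when let go: keep the pot's rim 24 to 30 mm below the lip
- paddle_place (a point): usual place of the middle of the paddle's front face (2 mm in front of the lip, 60 mm below it): an upright white nylon plate 60 mm wide, 34 mm high. Clamped on a screw, it really stands up to 8 mm farther front or back: feel for it. Pushed to +x of the dispenser by the pot's far wall it opens the gate: about 15 mm of push to a firm stop, 2 to 3 N at first touch, 6 to 7 N fully open; springs shut
- gate_shaft (a point): cross shaft under the chute on which the sprung lever of gate and paddle turns: 40 mm behind the lip, 12 mm above it
- hood_edge (a point): middle of the lower side of the front edge of the clear hood over the outlet, 199 mm above the bench, 120 mm in front of the lip; the hood is level, 120 mm wide, from here to 20 mm behind the lip. A gripper holding the pot's handle straight from above does not fit beneath it: lean the tool back, away from the dispenser, while the pot stays level
- pot: straight-sided steel pot, 90 mm outer diameter, 78 mm high, wall 5 mm, floor 4 mm, 0.19 to 0.31 kg; starts with its lid on. A flat handle sticks out level towards the pot's -x: 12 mm wide (y), 20 mm high (54 to 74 mm above the underside), ending 99.5 mm from the axis. Origin at the centre of its underside, z up
- pot_handle (a point): point in the middle of the pot's handle where to grip it: 80 mm from the pot's axis along its -x, 64 mm above its underside; axes as the pot's
- lid: the pot's loose aluminium lid, 70 g: flange 94 mm diameter, 4 mm thick, that lies on the rim; a plug 73 mm diameter going 5 mm down into the pot; a round black knob 18 mm diameter, its top 34 mm above the flange's underside. Origin at the centre of the flange's underside (78 mm above the pot's underside at the start), z up
- lid_rest: lid rest: round white shallow dish fixed to the bench, 116 mm outside, 109 mm inside, 15 mm high with its floor at 6 mm; a lid lying in it has its plug on the floor and its flange's underside 11 mm above the bench, within the dish's wall. Origin at the centre of its underside
- balance: white bench balance, fixed: body 265 by 200 mm, 56 mm high, with a round steel pan 140 mm diameter whose top is 70 mm above the bench; the display part reaches 172 mm from the pan's axis towards the balance's -x. Origin on the bench below the pan's centre, z up
- tablet1_center (a point): centre of a pre-form: black resin disc 30 mm diameter, 15 mm thick, 16 g, slippery; lies flat in the chute at the start (number 1 lowest)
- tablet2_center (a point): centre of a pre-form: black resin disc 30 mm diameter, 15 mm thick, 16 g, slippery; lies flat in the chute at the start (number 1 lowest)
- tablet3_center (a point): centre of a pre-form: black resin disc 30 mm diameter, 15 mm thick, 16 g, slippery; lies flat in the chute at the start (number 1 lowest)
- tablet4_center (a point): centre of a pre-form: black resin disc 30 mm diameter, 15 mm thick, 16 g, slippery; lies flat in the chute at the start (number 1 lowest)
- mount1: finished specimen mount: black resin cylinder, 30 mm diameter, 20 mm high, with a small steel inlay in its top; origin at the centre of its underside; a bystander
- mount2: finished specimen mount: black resin cylinder, 30 mm diameter, 20 mm high, with a small steel inlay in its top; origin at the centre of its underside; a bystander
- beaker: empty glass beaker, 68 mm diameter, 85 mm high; a bystander
- wash_bottle: white wash bottle with a bent spout, 64 mm diameter, 190 mm high; a bystander
- suspension: polishing-suspension bottle with a black cap, 52 mm diameter, 125 mm high; a bystander
- tweezers: steel tweezers, 125 mm long, 7 mm high, lying; a bystander
- spanner: steel spanner, 150 mm long, 8 mm high, lying; a bystander
- clamp_ring: steel ring 52 mm diameter, 14 mm high, lying flat; a bystander

How it is judged:
By the outcome, as a careful person would: the job done as asked, in the order asked, and still so for the second after the job is handed in, with the robot touching nothing.
It also fails if it takes over 64 s, if anything falls off the work surface, if the arm or the gripper's body presses on something with over 40 N, if the wrist force passes 120 N, or if a joint passes its speed limit or range.

ROBOT

A 6-joint arm with a two-finger parallel gripper is mounted at the origin on the work surface. World frame = base frame: x ahead of the robot, y to its left, z up, the work surface at z = 0. Lengths are in m, angles in rad, forces in N, time in s.
With the tool pointing down it reaches from about 0.3 to 0.875 m from the base axis. Payload 6.4 kg.
Tool frame: the origin (TCP) lies at the very end of the fingers, on their centre line; the grasp point (between the pads) lies 19 mm behind it; z points along the fingers, y is the line along which they close (so a half turn about z gives the same grasp; the last joint's range is limited). The gripper opens to 85 mm and grips with 20 to 120 N. Pads are 22 mm wide; open, the fingers measure 114 mm over their backs; the gripper's body (76 mm by 85 mm) begins 54 mm behind the grasp point. The pads swing forward as they close: fully open they stand 13 mm farther back than shut.
Start: joints at [1.056, 0.181, 1.607, -0, 1.354, -0.206], TCP at [0.175, 0.548, 0.203] pointing down, gripper open.
Joint ranges: [-2.99, 2.99], [-0.89, 2.07], [0.3, 2.58], [-1.14, 4.28], [0, 2.63], [-3.12, 3.12]. Speed limits (rad/s): [2.57, 2.57, 3.01, 3.14, 3.14, 3.14].

INTERFACE

Orientations are given as a unit quaternion [w, x, y, z].
In Python, from bench import ctrl, camera, calibration, order, outline_of gives the robot as it stands.
- The arm moves only by the tool move_arm, never from a script. Its argument "series" is a list that holds one entry, the list of rows, each a list of 5 numbers: the opening, from 0 (shut) to 1 (fully open), then the shift along the tool's x, y, z in mm, then the turn about the tool's z in rad. A call has exactly 10 rows; each row is the pose to reach, as a shift and turn from the pose commanded when the call began, along the tool's axes at that moment; what a row does not reach only later rows make up. A row lasts 1/12 s, in which the tool goes at most 41.7 mm and 7.16 degrees, less where a joint would pass 70% of its speed; a pose out of reach is approached as far as the arm can. A call with a gripper value outside its range is refused whole. The fingers move at their own pace and stop on an object; the grip force is fixed at half the most. Time passes only in rows, so rows that repeat a pose let the fingers close, or fill a call up. It gives the time, the measured TCP pose, the force, the opening and the grip force at its end, in the units of the state.
- ctrl.get_obs(): the state, without advancing time (a new reading comes with each control period).
- camera(name): name is "side" or "top"; returns (picture, depth): 420x560x3 uint8, blue, green, red; 420x560 float32, m along the optical axis (not along the pixel's ray), 0 where there is no reading.
- calibration(name): a dict with "intrinsics" (3x3 intrinsics, pixels), "k1" (the pictures are not rectified: a ray, as slopes to the right and down, at radius r is drawn at 1 + k1 r^2 times it, then the intrinsics apply), "rvec" (rotation vector, rad) and "tvec" (3), from world to camera coordinates, as OpenCV has them. Camera axes: x right, y down, z forward; pixel columns grow to the right and rows downward; lengths in m; the calibration is good to about 2 mm. A picture is of the moment at which its call begins. calibration takes no time and is no camera call.
- order.hand_in(): hands the job in; it is judged then, once.
Trained networks look in the newest picture that a camera, given by its name, has taken for a name from the list of things; names that differ only in an ending like _2 or _b are one class to them, and where a whole thing is asked for, a point or a joint stands for the part that bears it (a point fixed in the world has none). Each returns a list of dicts, best first, with "conf" (0 to 1); they miss things now and then, are a little off and sometimes report something else, mostly with a low value. They report only what shows in the picture. A call takes as long as a camera call.
- outline_of(target, camera): "region" (420x560 bool, what is visible of it) and "bbox" ([centre column, centre row, width, height] in pixels, round what is visible of it).
The state is a dict: "time_s": time; "q": joint angles; "dq": joint speeds; "joint_efforts": joint torques, N m; "eef_pos": TCP position; "eef_rot": TCP orientation; "wrist_force": force on the tool from outside, world axes, zero at the start; "torque": the same for the moment, N m; "opening": opening from 0.0 (shut) to 1.0 (fully open); "grasp_force": force on a finger pad.
Only numpy, scipy, OpenCV 4.12 (cv2) and the standard library are available. Lean on these libraries where they do the work, as an engineer would, in place of code of your own. Each camera call takes 0.05 s, during which the arm holds its last target. There are 200 camera calls.

## Working session

There is one attempt and no reset: what is moved stays moved. The work goes in short steps, Python scripts to look and compute and a tool call to move; the robot and the scene stay as the last step left them, time stands still between calls to the robot, and variables do not carry over. Pictures are saved under pics/ and viewed, at most 13 in all, crops included, and the job is handed in when it is done.

Besides the shell and the picture viewer there is one more tool, called after "Call:" as name(argument=value, ...), one argument or row to a line, values as JSON. move_arm: Moves the arm, as the interface text tells. Its arguments: {"type":"object","properties":{"series":{"type":"array","items":{"type":"array","items":{"type":"array","items":{"type":"number"}}}}},"required":["series"]}

```bash
mkdir -p pics; ls; cat > h.py <<'E'
import numpy as np, cv2
from bench import ctrl, camera, calibration, order, outline_of
def cal(n):
    c=calibration(n); R=cv2.Rodrigues(np.array(c["rvec"],float))[0]
    return np.array(c["intrinsics"]),c["k1"],R,np.array(c["tvec"],float).ravel()
def rays(n,uv):
    K,k1,R,t=cal(n); uv=np.atleast_2d(np.array(uv,float))
    d=(uv-[K[0,2],K[1,2]])/[K[0,0],K[1,1]]; s=d.copy()
    for _ in range(20): s=d/(1+k1*(s**2).sum(1,keepdims=True))
    return np.c_[s,np.ones(len(s))]
def cloud(n,mask,depth):
    r,c=np.nonzero(mask&(depth>0)); K,k1,R,t=cal(n)
    P=rays(n,np.c_[c,r])*depth[r,c][:,None]
    return (P-t)@R
def onplane(n,uv,z):
    K,k1,R,t=cal(n); d=rays(n,uv)@R; o=-R.T@t
    return o+d*((z-o[2])/d[:,2])[:,None]
def proj(n,P):
    K,k1,R,t=cal(n); p=np.atleast_2d(P)@R.T+t; s=p[:,:2]/p[:,2:]
    s=s*(1+k1*(s**2).sum(1,keepdims=True)); return s*[K[0,0],K[1,1]]+[K[0,2],K[1,2]]
E
python3 - <<'E'
from h import *
for n in("side","top"):
    im,d=camera(n); cv2.imwrite(f"pics/{n}0.png",im); np.save(n+"_d.npy",d)
    K,k1,R,t=cal(n); print(n,"cam at",(-R.T@t).round(3),"axis",R[2].round(2))
    for o in("pot","pot_handle","lid","lid_rest","balance","dispenser","beaker","wash_bottle","suspension","chute_lip"):
        try: L=outline_of(o,n)
        except Exception as e: print(o,e); continue
        for e in L[:2]:
            P=cloud(n,e["region"],d)
            if len(P): print(o,round(e["conf"],2),np.round(e["bbox"]),"med",np.median(P,0).round(3),"lo",np.percentile(P,3,0).round(3),"hi",np.percentile(P,97,0).round(3))
print(ctrl.get_obs())
E
```

```text
pics
side cam at [ 0.552 -0.605  0.824] axis [ 0.02  0.65 -0.76]
pot 0.8 [247. 258.  66.  29.] med [ 0.502 -0.086  0.048] lo [ 0.425 -0.096  0.001] hi [ 0.556 -0.042  0.075]
pot_handle 0.65 [247. 261.  66.  29.] med [ 0.507 -0.087  0.049] lo [ 0.427 -0.096  0.011] hi [ 0.553 -0.067  0.075]
pot_handle 0.65 [201. 182.  44.  34.] med [0.347 0.206 0.006] lo [ 0.296  0.158 -0.002] hi [0.397 0.256 0.009]
lid 0.83 [258. 241.  39.  38.] med [ 0.515 -0.057  0.081] lo [ 0.474 -0.095  0.078] hi [ 0.556 -0.009  0.109]
lid_rest 0.85 [335. 284.  53.  50.] med [ 0.687 -0.13   0.007] lo [ 0.637 -0.184  0.004] hi [ 0.738 -0.076  0.016]
balance 0.71 [248. 375. 162.  90.] med [ 0.498 -0.362  0.059] lo [ 0.382 -0.421  0.053] hi [ 0.63  -0.279  0.077]
balance 0.3 [247. 261.  65.  29.] med [ 0.503 -0.085  0.047] lo [ 0.426 -0.096 -0.001] hi [ 0.556 -0.033  0.076]
dispenser 0.44 [235. 220.  13.  15.] med [0.45  0.048 0.018] lo [0.436 0.04  0.002] hi [0.463 0.067 0.021]
beaker 0.83 [367. 229.  28.  41.] med [0.77  0.005 0.057] lo [ 0.74  -0.026  0.013] hi [0.799 0.036 0.085]
beaker 0.43 [282. 127.  86. 151.
[... 2128 characters left out ...]
 1.1, 'q': array([ 1.05569430e+00,  1.80799144e-01,  1.60701797e+00, -1.59011700e-05,
        1.35381325e+00, -2.06284267e-01]), 'dq': array([ 8.09660943e-04, -1.40194772e-03,  5.11608958e-04,  3.54701558e-04,
        6.61789802e-04, -2.63297721e-06]), 'joint_efforts': array([ 2.57823151e-03, -4.44872403e+01, -3.51677227e+01,  1.88055498e-05,
        8.41240653e-04, -9.59267652e-06]), 'eef_pos': array([0.17474054, 0.5478041 , 0.20298024]), 'eef_rot': array([ 6.09897789e-07,  1.53794346e-01,  9.88102879e-01, -2.03825567e-05]), 'wrist_force': array([0.50261529, 0.23150064, 0.00400126]), 'torque': array([-0.02863139,  0.00456865, -0.02739543]), 'grasp_force': 0.0, 'opening': 0.9989626110290711}
```

```bash
python3 - <<'E'
import cv2
a=cv2.imread("pics/top0.png"); cv2.imwrite("pics/t1.png",cv2.resize(a[60:340,60:460],None,fx=2,fy=2,interpolation=cv2.INTER_CUBIC))
a=cv2.imread("pics/side0.png"); cv2.imwrite("pics/s1.png",cv2.resize(a[20:310,150:430],None,fx=2.06,fy=2.06,interpolation=cv2.INTER_CUBIC))
E
```

```text
(no output)
```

View pics/t1.png

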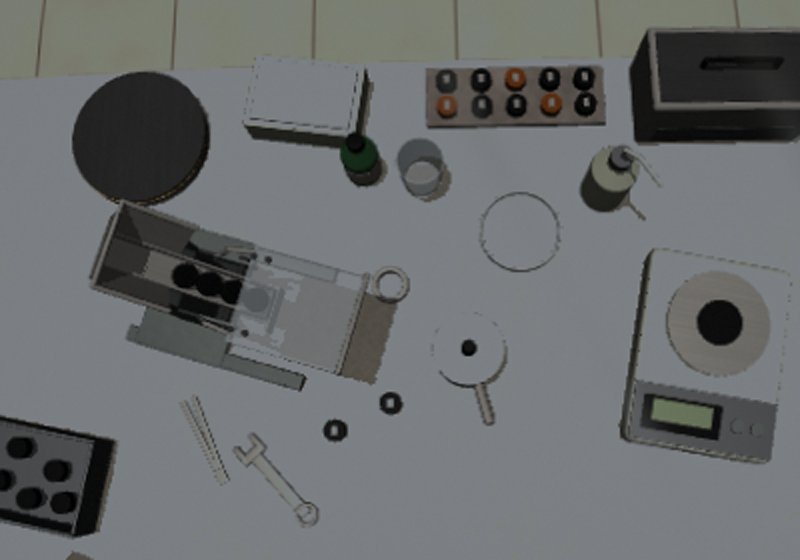

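View pics/s1.png

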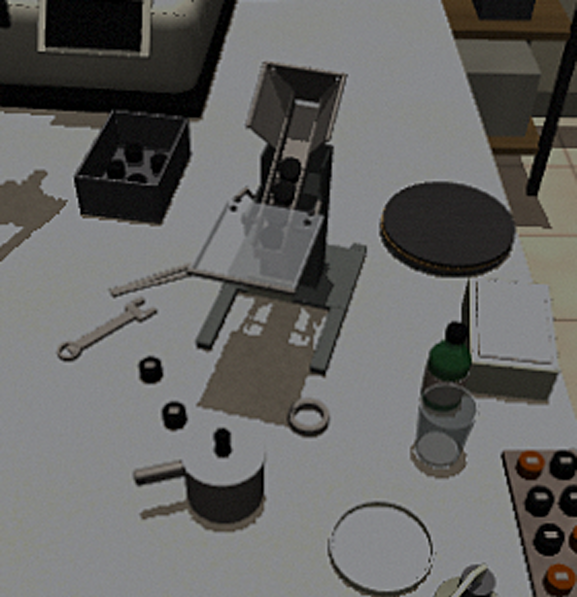

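The pot's handle points to world -x, while the dispenser opens towards about -y. Mounts and the clamp ring stand near the hood front. The move interface only turns about tool z, so I'll check what the controller offers and locate things precisely.

View pics/t2.png

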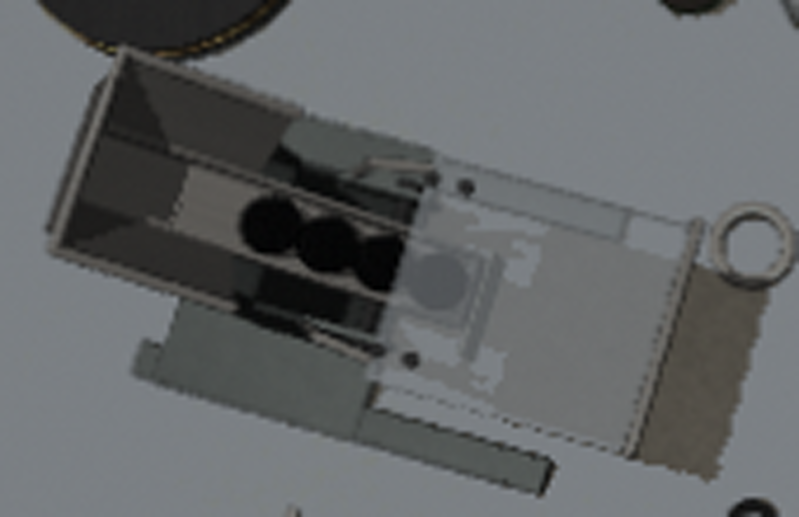

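The crop shows the hood's front edge from (697,222) to (630,455), the four discs in the chute, the paddle/gate bar near (485,305), the ring at (755,245). Now I'll work out the poses.

```bash
python3 - <<'E'
from h import *
d=np.load("top_d.npy"); allm=np.ones(d.shape,bool); P=cloud("top",allm,d)
S=np.load("side_d.npy"); Q=cloud("side",np.ones(S.shape,bool),S)
def circ(X):
    A=np.c_[2*X,np.ones(len(X))]; s=np.linalg.lstsq(A,(X**2).sum(1),rcond=None)[0]; return s[:2],np.sqrt(s[2]+s[0]**2+s[1]**2)
def box(P,x,y,z): return P[(P[:,0]>x[0])&(P[:,0]<x[1])&(P[:,1]>y[0])&(P[:,1]<y[1])&(P[:,2]>z[0])&(P[:,2]<z[1])]
for n,C in(("top",P),("side",Q)):
    L=box(C,(.45,.6),(-.12,.03),(.076,.09)); L=L[np.hypot(L[:,0]-.513,L[:,1]+.05)<.06]
    print(n,"lid",cv2.minEnclosingCircle(L[:,:2].astype(np.float32)),np.median(L,0)[2])
    k=box(C,(.48,.55),(-.08,-.02),(.1,.12)); print(" knob",k.mean(0).round(4),len(k),k[:,2].max())
    h=box(C,(.40,.462),(-.1,-.03),(.06,.085)); print(" handle",h.mean(0).round(4),len(h),cv2.minAreaRect(h[:,:2].astype(np.float32)))
    r=box(C,(.61,.76),(-.2,-.06),(.011,.02)); print(" rest",circ(r[:,:2]),cv2.minEnclosingCircle(r[:,:2].astype(np.float32)),len(r))
    b=box(C,(.4,.68),(-.48,-.26),(.066,.085)); print(" pan",circ(b[:,:2]),cv2.minEnclosingCircle(b[:,:2].astype(np.float32)),np.median(b[:,2]),len(b))
im=cv2.imread("pics/top0.png")
for o in("balance","lid_rest"): pass
f=lambda a:(95+a[0]/4.7-.4,150+a[1]/4.7-.4)
E=onplane("top",[f((697,222)),f((630,455)),f((435,152)),f((370,380))],.203); print("hood",E.round(4))
print("panpx",onplane("top",[(60+667/2,60+323/2),(60+770/2,60+323/2),(60+719/2,60+271/2),(60+719/2,60+376/2)],.07).round(4))
print("rail ends",onplane("top",[f((553,460)),f((545,495)),f((632,208)),f((625,240))],.014).round(4))
print("ring",onplane("top",[f((755,245))],.014),"mounts",onplane("top",[(60+390/2,60+403/2),(60+335/2,60+430/2)],.02))
H=box(P,(.4,.75),(.02,.4),(.195,.207)); print(cv2.boxPoints(cv2.minAreaRect(H[:,:2].astype(np.float32))).round(3))
hop=box(P,(.4,.8),(.2,.5),(.31,.33)); print("hopper",cv2.boxPoints(cv2.minAreaRect(hop[:,:2].astype(np.float32))).round(3))
E
```

```text
top lid ((0.5084177851676941, -0.053551193326711655), 0.05301063880324364) 0.08276796529757333
 knob [ 0.5139 -0.0504  0.1117] 38 0.11703755952716005
 handle [ 0.4397 -0.0695  0.0742] 81 ((0.4401988387107849, -0.06992952525615692), (0.04451773688197136, 0.012038839980959892), 15.060068130493164)
 rest (array([ 0.68678322, -0.12857297]), np.float64(0.05258755527204637)) ((0.6868964433670044, -0.12930196523666382), 0.058458227664232254) 219
 pan (array([ 0.53822457, -0.38229396]), np.float64(0.0498590502642733)) ((0.5053058862686157, -0.3713933527469635), 0.10904166102409363) 0.07137315760991644 2102
side lid ((0.5150306224822998, -0.05257108062505722), 0.04784053564071655) 0.08126727719112965
 knob [ 0.5149 -0.0551  0.1088] 57 0.11306930671371083
 handle [ 0.4399 -0.073   0.0704] 136 ((0.43979790806770325, -0.0707937479019165), (0.04335953667759895, 0.012702266685664654), 12.969783782958984)
 rest (array([ 0.6873176 , -0.13044543]), np.float64(0.05605199388541151)) ((0.6875536441802979, -0.12999393045902252), 0.05878264829516411) 303
 pan (array([ 0.54158578, -0.3783216 ]), np.float64(0.046530452923726054)) ((0.5415580868721008, -0.38442277908325195), 0.06999623775482178) 0.07070964588773282 4245
hood [[0.5911 0.0688 0.203 ]
 [0.4762 0.1024 0.203 ]
 [0.6304 0.2009 0.203 ]
 [0.5158 0.2316 0.203 ]]
panpx [[ 0.5415 -0.3141  0.07  ]
 [ 0.5376 -0.4536  0.07  ]
 [ 0.6096 -0.3896  0.07  ]
 [ 0.4695 -0.3789  0.07  ]]
rail ends [[0.4895 0.173  0.014 ]
 [0.4692 0.1777 0.014 ]
 [0.6382 0.1264 0.014 ]
 [0.6189 0.1306 0.014 ]]
ring [[0.61396567 0.05342933 0.014     ]] mounts [[0.44858273 0.05578851 0.02      ]
 [0.4138587  0.13059963 0.02      ]]
[[0.475 0.099]
 [0.591 0.064]
 [0.656 0.279]
 [0.54  0.314]]
hopper [[0.556 0.329]
 [0.655 0.304]
 [0.66  0.326]
 [0.561 0.351]]
```

```bash
cat > m.py <<'E'
import sys,numpy as np
from scipy.spatial.transform import Rotation as Ro
from bench import ctrl
o=ctrl.get_obs(); w=np.array(o["eef_rot"]); R=Ro.from_quat(w[[1,2,3,0]]).as_matrix(); p=np.array(o["eef_pos"])
y=np.arctan2(R[1,1],R[0,1]); z=R[:,2]
print("t",round(o["time_s"],2),"p",p.round(4),"y_az",round(y,3),"tz",z.round(3),"q",np.round(o["q"],2),"open",round(o["opening"],3),"gf",round(o["grasp_force"],1),"F",np.round(o["wrist_force"],2),"M",np.round(o["torque"],2))
for a in sys.argv[1:]:
    v=[float(s) for s in a.split(",")]; print(a,(R.T@(np.array(v[:3])-p)*1000).round(1), ("turn",round(-(v[3]-y),3)) if len(v)>3 else "")
E
python3 m.py .175,.548,.30 .5145,-.0527,.30,-1.336 .5145,-.0527,.13
```

```text
t 1.1 p [0.1747 0.5478 0.203 ] y_az 1.262 tz [-0. -0. -1.] q [ 1.06  0.18  1.61 -0.    1.35 -0.21] open 0.999 gf 0.0 F [0.5  0.23 0.  ] M [-0.03  0.   -0.03]
.175,.548,.30 [ -0.2   0.3 -97. ] 
.5145,-.0527,.30,-1.336 [-506.2 -468.8  -97. ] ('turn', np.float64(2.598))
.5145,-.0527,.13 [-506.2 -468.8   73. ]
```

Call:
move_arm(
  series=[
    [[1,0,0,-42,0],[1,0,0,-84,0.1],[1,-28,-26,-97,0.22],[1,-56,-52,-97,0.34],[1,-84,-78,-97,0.46],[1,-112,-104,-97,0.58],[1,-140,-130,-97,0.7],[1,-168,-156,-97,0.82],[1,-196,-182,-97,0.94],[1,-224,-208,-97,1.06]],
  ],
)

```text
time_s: 1.93
eef_pos: [0.3254, 0.28, 0.3003]
eef_rot: [0.0, 0.634, 0.773, 0.0]
wrist_force: [0.5, 1.6, 0.6]
opening: 0.998
grasp_force: 0.0
```

```bash
python3 m.py .5145,-.0527,.25,-1.336 .5145,-.0527,.13
```

```text
t 1.93 p [0.3254 0.28   0.3003] y_az 0.197 tz [ 0.001  0.    -1.   ] q [ 0.43 -0.23  1.82 -0.    1.56  0.24] open 0.998 gf 0.0 F [0.53 1.57 0.64] M [-0.05 -0.1  -0.09]
.5145,-.0527,.25,-1.336 [-363.3  120.5   50.3] ('turn', np.float64(1.533))
.5145,-.0527,.13 [-363.3  120.4  170.3]
```

Call:
move_arm(
  series=[
    [[1,-38,13,0,0.12],[1,-76,25,0,0.24],[1,-114,38,0,0.36],[1,-152,50,0,0.48],[1,-190,63,10,0.6],[1,-228,76,20,0.72],[1,-266,88,30,0.84],[1,-304,101,40,0.96],[1,-340,113,50,1.08],[1,-363,120,80,1.2]],
  ],
)

```text
time_s: 2.77
eef_pos: [0.5192, -0.0543, 0.2232]
eef_rot: [0.003, 0.96, 0.279, 0.003]
wrist_force: [0.8, -0.6, 0.5]
opening: 1.001
grasp_force: 0.0
```

```bash
python3 m.py .5145,-.0527,.13,-1.336 .5145,-.0527,.087
```

```text
t 2.77 p [ 0.5192 -0.0543  0.2232] y_az -1.006 tz [ 0.008 -0.003 -1.   ] q [-0.33  0.04  1.72 -0.    1.37  0.67] open 1.001 gf 0.0 F [ 0.81 -0.59  0.48] M [-0.01 -0.06  0.04]
.5145,-.0527,.13,-1.336 [-3.6 -4.5 93.2] ('turn', np.float64(0.33))
.5145,-.0527,.087 [ -3.8  -4.8 136.2]
```

Call:
move_arm(
  series=[
    [[1,0,0,40,0.12],[1,0,0,75,0.24],[1,0,0,100,0.33],[1,0,0,118,0.33],[1,0,0,133,0.33],[1,0,0,133,0.33],[0,0,0,133,0.33],[0,0,0,133,0.33],[0,0,0,133,0.33],[0,0,0,133,0.33]],
  ],
)

```text
time_s: 3.6
eef_pos: [0.5164, -0.0503, 0.0884]
eef_rot: [0.001, 0.993, 0.121, 0.001]
wrist_force: [-0.1, 0.3, -0.4]
opening: 0.454
grasp_force: 0.0
```

```bash
python3 m.py .5145,-.0527,.16 .687,-.1295,.1
```

```text
t 3.6 p [ 0.5164 -0.0503  0.0884] y_az -1.328 tz [ 0.002 -0.001 -1.   ] q [-0.33  0.19  1.85 -0.    1.1   1.  ] open 0.454 gf 0.0 F [-0.13  0.35 -0.37] M [-0.03 -0.   -0.03]
.5145,-.0527,.16 [ -2.2   2.  -71.6] 
.687,-.1295,.1 [146.6 118.  -11.1]
```

Call:
move_arm(
  series=[
    [[0,0,0,0,0],[0,0,0,0,0],[0,0,0,0,0],[0,0,0,0,0],[0,0,0,-15,0],[0,0,0,-40,0],[0,25,20,-40,0],[0,56,45,-40,0],[0,87,70,-40,0],[0,118,95,-40,0]],
  ],
)

```text
time_s: 4.43
eef_pos: [0.6542, -0.1145, 0.1274]
eef_rot: [0.0, 0.993, 0.121, 0.0]
wrist_force: [0.8, -0.3, 0.8]
opening: 0.002
grasp_force: 0.0
```

```bash
python3 - <<'E'
from h import *
im,d=camera("side"); cv2.imwrite("pics/s2.png",cv2.resize(im[150:320,180:420],None,fx=3,fy=3))
E
python3 m.py .687,-.1295,.05 .687,-.1295,.02
```

```text
t 4.48 p [ 0.6597 -0.1184  0.1255] y_az -1.33 tz [ 0.004 -0.002 -1.   ] q [-0.35  0.45  1.42 -0.    1.26  0.98] open 0.002 gf 0.0 F [-0.12 -1.11  1.13] M [-0.04 -0.01 -0.  ]
.687,-.1295,.05 [23.6 17.  75.6] 
.687,-.1295,.02 [ 23.5  17.  105.6]
```

View pics/s2.png

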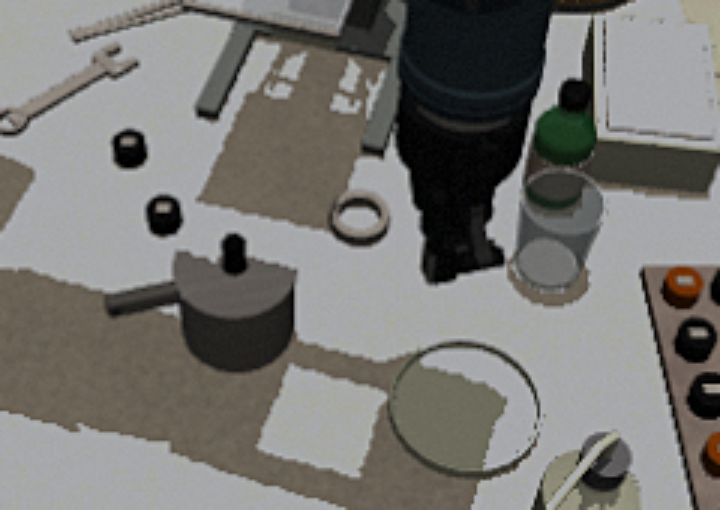

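The gripper closed empty (fingers at (460,260)) and the lid is still on the pot, its knob at (233,250), unmoved. I'll measure the knob again and grip lower.

```bash
python3 - <<'E'
from h import *
for n in("side","top"):
    im,d=camera(n); P=cloud(n,np.ones(d.shape,bool),d)
    k=P[(abs(P[:,0]-.514)<.03)&(abs(P[:,1]+.052)<.03)&(P[:,2]>.09)&(P[:,2]<.13)]
    print(n,k.round(3)[::4].tolist() if n=="side" else k.mean(0),len(k),np.median(k,0))
    p=proj(n,[[.5145,-.0527,.112],[.5145,-.0527,.082]]); print(p)
    c=im.copy(); g=cv2.cvtColor(im,cv2.COLOR_BGR2GRAY); u,v=p.mean(0).round().astype(int)
    b=g[v-14:v+14,u-14:u+14]<40; r,cc=np.nonzero(b); print("dark",u-14+cc.mean(),v-14+r.mean(),v-14+r.min(),v-14+r.max(),len(r))
E
python3 m.py .5145,-.0527,.15
```

```text
side [[0.512, -0.047, 0.113], [0.512, -0.048, 0.111], [0.521, -0.047, 0.109], [0.514, -0.051, 0.11], [0.508, -0.054, 0.111], [0.517, -0.053, 0.11], [0.505, -0.051, 0.104], [0.515, -0.057, 0.111], [0.523, -0.052, 0.105], [0.515, -0.058, 0.11], [0.523, -0.052, 0.101], [0.514, -0.06, 0.108], [0.508, -0.058, 0.102], [0.517, -0.062, 0.107], [0.51, -0.058, 0.098], [0.519, -0.059, 0.1], [0.512, -0.06, 0.097], [0.52, -0.056, 0.093], [0.518, -0.058, 0.092]] 75 [ 0.51436919 -0.05655422  0.10840589]
[[257.01355014 230.29357025]
 [257.49382621 238.53163199]]
dark 257.5731707317073 234.6951219512195 228 241 82
top [nan nan nan] 0 [nan nan nan]
[[295.10276645 232.5523767 ]
 [294.88000419 233.82925773]]
t 4.58 p [ 0.6539 -0.1151  0.1251] y_az -1.329 tz [-0.002  0.    -1.   ] q [-0.35  0.45  1.43 -0.    1.27  0.98] open 0.001 gf 0.0 F [-0.04  1.12  0.31] M [-0.05  0.02 -0.02]
.5145,-.0527,.15 [-120.5  -94.   -24.7] <stdin>:5: RuntimeWarning: Mean of empty slice.
  ret = um.true_divide(
  return _methods._mean(a, axis=axis, dtype=dtype,
<stdin>:8: RuntimeWarning: Mean of empty slice.
  ret = ret.dtype.type(ret / rcount)
Traceback (most recent call last):
ValueError: zero-size array to reduction operation minimum which has no identity
```

Call:
move_arm(
  series=[
    [[0.5,-20,-15,-25,0],[0.5,-50,-39,-25,0],[0.5,-80,-63,-25,0],[0.5,-110,-86,-25,0],[0.5,-120,-93,-20,0],[0.5,-120,-93,10,0],[0.5,-120,-93,32,0],[0.5,-120,-93,40,0],[0.5,-120,-93,41,0],[0,-120,-93,41,0]],
  ],
)

```text
time_s: 5.42
eef_pos: [0.5136, -0.0522, 0.0862]
eef_rot: [-0.0, 0.993, 0.121, -0.0]
wrist_force: [0.6, -0.0, -0.2]
opening: 0.372
grasp_force: 0.0
```

Call:
move_arm(
  series=[
    [[0,0,0,0,0],[0,0,0,0,0],[0,0,0,0,0],[0,0,0,0,0],[0,0,0,0,0],[0,0,0,0,0],[0,0,0,0,0],[0,0,0,-3,0],[0,0,0,-8,0],[0,0,0,-15,0]],
  ],
)

```text
time_s: 6.25
eef_pos: [0.5135, -0.0523, 0.1011]
eef_rot: [-0.0, 0.993, 0.121, -0.0]
wrist_force: [0.5, -0.5, -0.1]
opening: 0.001
grasp_force: 0.0
```

```bash
python3 m.py .687,-.1295,.1 .687,-.1295,.02
```

```text
t 6.25 p [ 0.5135 -0.0523  0.1011] y_az -1.328 tz [-0.001  0.    -1.   ] q [-0.33  0.17  1.84  0.    1.13  1.  ] open 0.001 gf 0.0 F [ 0.47 -0.46 -0.11] M [0.02 0.01 0.03]
.687,-.1295,.1 [149.8 116.7   0.9] 
.687,-.1295,.02 [149.9 116.7  80.9]
```

```bash
python3 - <<'E'
from h import *
im,d=camera("side"); o=ctrl.get_obs(); print(proj("side",[o["eef_pos"]]))
P=cloud("side",np.ones(d.shape,bool),d)
k=P[(abs(P[:,0]-.514)<.06)&(abs(P[:,1]+.052)<.06)&(P[:,2]>.09)&(P[:,2]<.16)]; print(len(k),k.min(0),k.max(0))
cv2.imwrite("pics/s3.png",cv2.resize(im[170:300,180:330],None,fx=4.5,fy=4.5))
E
```

```text
[[257.28618061 232.79288063]]
127 [ 0.50250369 -0.06920792  0.0910717 ] [ 0.52421804 -0.04635456  0.15862944]
```

View pics/s3.png

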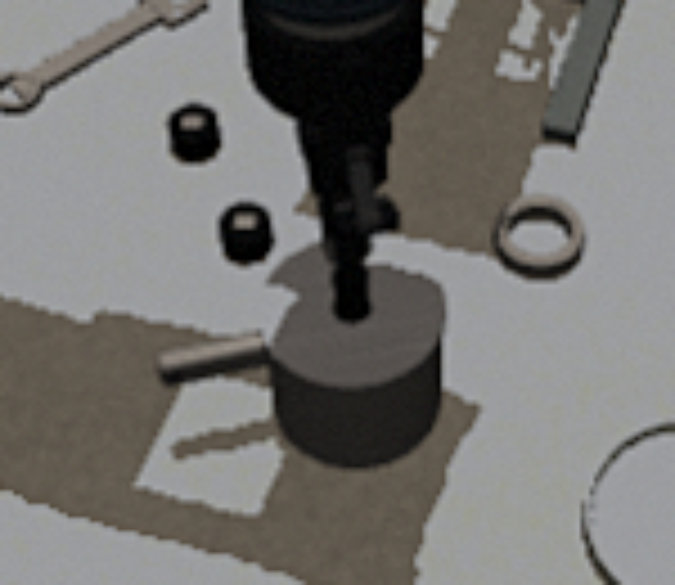

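The gripper sits right over the knob, with the finger ends at about (350,258) in the crop, while the reported TCP projects to (348,282). The fingertips look higher than reported, so I'll check that against depth.

```bash
python3 - <<'E'
from h import *
im,d=camera("side")
print(proj("side",[[.6597,-.1184,.1255],[.6597,-.1184,.1455],[.6542,-.1145,.1274]]),"crop",(proj("side",[[.6597,-.1184,.1255],[.654,-.1145,.147]])-[180,150])*3)
K,k1,R,t=cal("side")
for v in range(218,243): 
    u=257; print(v,d[v,u-1:u+3].round(3), onplane("side",[(u,v)],.112)[0].round(3), ((rays("side",[(u,v)])*d[v,u]-t)@R).round(4)[0], im[v,u])
E
```

```text
[[326.69154548 251.02972137]
 [327.61711145 245.3448948 ]
 [323.95664286 248.96661312]] crop [[440.07463644 303.08916411]
 [434.14367412 280.10015715]]
218 [0.777 0.776 0.779 0.777] [ 0.514 -0.018  0.112] [ 0.5198 -0.1115  0.2254] [12 12 10]
219 [0.778 0.775 0.777 0.774] [ 0.514 -0.021  0.112] [ 0.5199 -0.1136  0.2249] [12  5  7]
220 [0.775 0.776 0.776 0.776] [ 0.514 -0.024  0.112] [ 0.5198 -0.114   0.2225] [10 10  8]
221 [0.777 0.775 0.777 0.775] [ 0.514 -0.027  0.112] [ 0.5198 -0.1158  0.2218] [0 4 4]
222 [0.779 0.78  0.779 0.78 ] [ 0.514 -0.029  0.112] [ 0.5196 -0.1145  0.2172] [4 5 4]
223 [0.779 0.862 0.859 0.858] [ 0.514 -0.032  0.112] [ 0.5162 -0.0646  0.1522] [ 8  7 10]
224 [0.858 0.857 0.861 0.864] [ 0.514 -0.035  0.112] [ 0.5163 -0.0688  0.1541] [0 0 0]
225 [0.862 0.861 0.86  0.863] [ 0.514 -0.038  0.112] [ 0.5162 -0.0681  0.1498] [6 5 6]
226 [0.86  0.863 0.871 0.869] [ 0.514 -0.041  0.112] [ 0.5161 -0.0686  0.1471] [2 0 0]
227 [0.867 0.868 0.867 0.873] [ 0.514 -0.044  0.112] [ 0.5158 -0.0669  0.1416] [4 3 4]
228 [0.87  0.903 0.907 0.945] [ 0.514 -0.046  0.112] [ 0.5144 -0.0
[... 544 characters left out ...]
35 [0.898 0.899 0.899 0.904] [ 0.515 -0.066  0.112] [ 0.5144 -0.0611  0.1061] [1 1 0]
236 [0.906 0.904 0.905 0.905] [ 0.515 -0.068  0.112] [ 0.5142 -0.0597  0.1007] [0 0 0]
237 [0.905 0.906 0.907 0.909] [ 0.515 -0.071  0.112] [ 0.5141 -0.0602  0.0976] [0 3 2]
238 [0.909 0.909 0.908 0.912] [ 0.515 -0.074  0.112] [ 0.514  -0.0603  0.0942] [1 3 2]
239 [0.91  0.911 0.91  0.913] [ 0.515 -0.076  0.112] [ 0.5139 -0.0606  0.0909] [1 0 0]
240 [0.913 0.916 0.916 0.919] [ 0.515 -0.079  0.112] [ 0.5136 -0.059   0.085 ] [0 0 0]
241 [0.917 0.919 0.915 0.92 ] [ 0.515 -0.082  0.112] [ 0.5135 -0.0589  0.0812] [34 36 37]
242 [0.917 0.916 0.916 0.919] [ 0.515 -0.084  0.112] [ 0.5136 -0.0627  0.0826] [74 77 81]
```

```bash
python3 - <<'E'
from h import *
im,d=camera("side"); P=cloud("side",np.ones(d.shape,bool),d)
for z in np.arange(.115,.25,.008):
    k=P[(abs(P[:,0]-.514)<.08)&(abs(P[:,1]+.052)<.08)&(P[:,2]>z)&(P[:,2]<z+.008)]
    if len(k): print(round(z,3),len(k),"x",k[:,0].min().round(3),k[:,0].max().round(3),"y",k[:,1].min().round(3),k[:,1].max().round(3))
cv2.imwrite("pics/s4.png",cv2.resize(cv2.convertScaleAbs(im[185:250,225:300],alpha=5,beta=20),None,fx=9,fy=9,interpolation=cv2.INTER_CUBIC))
E
```

```text
0.131 10 x 0.507 0.526 y -0.066 -0.059
0.139 24 x 0.505 0.526 y -0.07 -0.058
0.147 20 x 0.503 0.525 y -0.069 -0.052
0.155 4 x 0.506 0.523 y -0.07 -0.064
0.163 1 x 0.506 0.506 y -0.065 -0.065
0.171 5 x 0.505 0.511 y -0.071 -0.064
0.179 17 x 0.505 0.517 y -0.086 -0.062
0.187 18 x 0.506 0.534 y -0.094 -0.065
0.195 33 x 0.495 0.534 y -0.104 -0.046
0.203 18 x 0.496 0.534 y -0.106 -0.047
0.211 45 x 0.503 0.54 y -0.116 -0.067
0.219 102 x 0.5 0.54 y -0.118 -0.068
0.227 66 x 0.498 0.537 y -0.114 -0.066
0.235 72 x 0.5 0.537 y -0.098 -0.064
0.243 43 x 0.511 0.533 y -0.096 -0.083
```

View pics/s4.png

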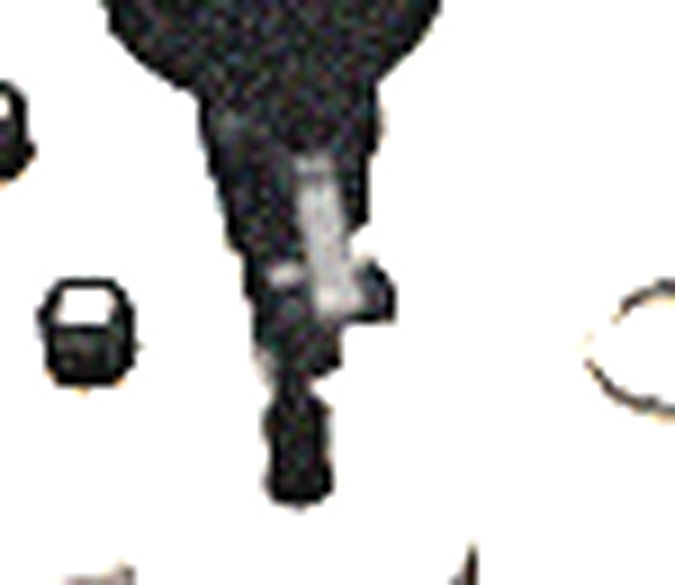

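The finger ends are at about z=0.133, some 30 mm above the reported TCP, so both grips closed above the knob. I'll go 44 mm lower.

Call:
move_arm(
  series=[
    [[0.55,1,-1,0,0],[0.55,1,-1,0,0],[0.55,1,-1,0,0],[0.55,1,-1,0,0],[0.55,1,-1,15,0],[0.55,1,-1,28,0],[0.55,1,-1,38,0],[0.55,1,-1,44,0],[0.55,1,-1,44,0],[0,1,-1,44,0]],
  ],
)

```text
time_s: 7.23
eef_pos: [0.5144, -0.0511, 0.0568]
eef_rot: [-0.0, 0.993, 0.121, -0.0]
wrist_force: [0.7, -0.4, 0.2]
opening: 0.423
grasp_force: 0.0
```

Call:
move_arm(
  series=[
    [[0,0,0,0,0],[0,0,0,0,0],[0,0,0,0,0],[0,0,0,0,0],[0,0,0,0,0],[0,0,0,0,0],[0,0,0,-3,0],[0,0,0,-10,0],[0,0,0,-25,0],[0,0,0,-40,0]],
  ],
)

```text
time_s: 8.07
eef_pos: [0.5136, -0.0508, 0.0969]
eef_rot: [-0.001, 0.993, 0.121, -0.001]
wrist_force: [0.1, 0.1, -0.3]
opening: 0.193
grasp_force: 58.5
```

```bash
python3 m.py .687,-.1295,.1 .687,-.1295,.02
```

```text
t 8.07 p [ 0.5136 -0.0508  0.0969] y_az -1.328 tz [-0.002  0.001 -1.   ] q [-0.33  0.18  1.84 -0.    1.12  1.  ] open 0.193 gf 58.5 F [ 0.13  0.14 -0.28] M [-0. -0. -0.]
.687,-.1295,.1 [149.4 118.1  -3.6] 
.687,-.1295,.02 [149.6 118.2  76.4]
```

Call:
move_arm(
  series=[
    [[0,25,20,0,0],[0,55,43,0,0],[0,85,67,0,0],[0,115,91,0,0],[0,138,109,0,0],[0,149,118,10,0],[0,149,118,40,0],[0,149,118,65,0],[0,149,118,80,0],[0,149,118,85,0]],
  ],
)

```text
time_s: 8.9
eef_pos: [0.6847, -0.1288, 0.008]
eef_rot: [-0.002, 0.993, 0.121, -0.003]
wrist_force: [-1.3, 1.2, -0.6]
opening: 0.187
grasp_force: 58.5
```

```bash
python3 - <<'E'
from h import *
im,d=camera("side"); P=cloud("side",np.ones(d.shape,bool),d)
k=P[(abs(P[:,0]-.687)<.07)&(abs(P[:,1]+.1295)<.07)&(P[:,2]>.022)&(P[:,2]<.045)]
print(len(k),k.min(0),k.max(0),np.median(k,0)); print(cv2.minEnclosingCircle(k[:,:2].astype(np.float32)))
E
python3 m.py .687,-.1295,-.009
```

```text
807 [ 0.63852669 -0.17738103  0.02740124] [ 0.73047816 -0.08285648  0.04478105] [ 0.6711605  -0.14578998  0.03271971]
((0.6842265129089355, -0.1296880841255188), 0.047895435243844986)
t 8.95 p [ 0.6852 -0.129   0.0088] y_az -1.328 tz [-0.005  0.002 -1.   ] q [-0.36  0.65  1.38 -0.    1.12  0.97] open 0.187 gf 58.5 F [-0.99 -0.26 -0.58] M [-0.02  0.   -0.02]
.687,-.1295,-.009 [ 1.7  1.  17.8]
```

Call:
move_arm(
  series=[
    [[0,2,1,5,0],[0,2,1,10,0],[0,2,1,15,0],[0,2,1,18,0],[0,2,1,18,0],[0.6,2,1,18,0],[0.6,2,1,18,0],[0.6,2,1,18,0],[0.6,2,1,18,0],[0.6,2,1,0,0]],
  ],
)

```text
time_s: 9.78
eef_pos: [0.6869, -0.1294, 0.0084]
eef_rot: [-0.001, 0.993, 0.121, -0.003]
wrist_force: [-0.2, 0.2, -0.8]
opening: 0.601
grasp_force: 0.0
```

```bash
python3 m.py .4345,-.0725,.10 .4345,-.0725,.02
```

```text
t 9.78 p [ 0.6869 -0.1294  0.0084] y_az -1.328 tz [-0.006  0.002 -1.   ] q [-0.36  0.66  1.37 -0.    1.12  0.97] open 0.601 gf 0.0 F [-0.2   0.22 -0.79] M [ 0.01  0.04 -0.03]
.4345,-.0725,.10 [-231.8 -116.2  -90. ] 
.4345,-.0725,.02 [-231.4 -115.9  -10. ]
```

Call:
move_arm(
  series=[
    [[0.6,0,0,-35,0],[0.6,0,0,-72,0],[0.6,-20,-10,-90,0],[0.6,-55,-28,-90,0],[0.6,-91,-46,-90,0],[0.6,-127,-64,-90,0],[0.6,-163,-82,-90,0],[0.6,-199,-100,-90,0],[0.6,-222,-111,-90,0],[0.6,-229,-115,-85,0]],
  ],
)

```text
time_s: 10.62
eef_pos: [0.4367, -0.0726, 0.0972]
eef_rot: [-0.0, 0.993, 0.121, -0.0]
wrist_force: [0.1, -0.2, -0.1]
opening: 0.605
grasp_force: 0.0
```

```bash
python3 - <<'E'
from h import *
im,d=camera("side"); P=cloud("side",np.ones(d.shape,bool),d)
k=P[(abs(P[:,0]-.687)<.07)&(abs(P[:,1]+.1295)<.07)&(P[:,2]>.003)&(P[:,2]<.06)]
f=k[(k[:,2]>.013)&(np.hypot(k[:,0]-.687,k[:,1]+.1295)<.049)&(k[:,2]<.022)]
A=np.c_[f[:,:2],np.ones(len(f))]; print("lid plane",np.linalg.lstsq(A,f[:,2],rcond=None)[0],np.median(f,0),len(f),k.max(0))
h=P[(P[:,0]<.466)&(P[:,0]>.40)&(abs(P[:,1]+.07)<.03)&(P[:,2]>.05)&(P[:,2]<.085)]; print("handle",h.mean(0),len(h),cv2.minAreaRect(h[:,:2].astype(np.float32)))
cv2.imwrite("pics/s5.png",cv2.resize(im[170:320,170:390],None,fx=3,fy=3))
E
python3 m.py .4367,-.0714,.06 .4367,-.0714,.018
```

```text
lid plane [-0.0011038   0.0028147   0.01694166] [ 0.68702208 -0.13593863  0.01570248] 1078 [ 0.75558373 -0.06004312  0.04817147]
handle [ 0.44211011 -0.07263966  0.06942136] 161 ((0.4420635998249054, -0.071043461561203), (0.04756268486380577, 0.013150223530828953), 12.379408836364746)
t 10.67 p [ 0.4366 -0.0725  0.0962] y_az -1.328 tz [-0.002  0.001 -1.   ] q [-0.43  0.01  2.02 -0.    1.11  0.89] open 0.602 gf 0.0 F [-0.56  1.36 -1.65] M [ 0.02 -0.02 -0.  ]
.4367,-.0714,.06 [ 0.4 -1.  36.2] 
.4367,-.0714,.018 [ 0.4 -1.  78.2]
```

View pics/s5.png

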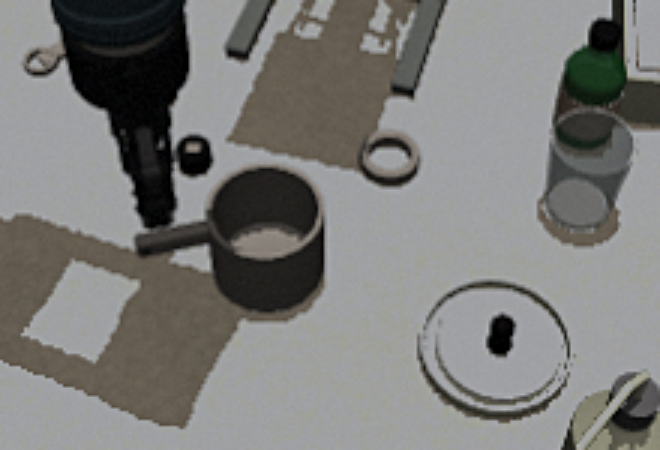

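The lid lies flat in the rest at (500,345). The pot is open, and the gripper is above the handle at (155,225).

Call:
move_arm(
  series=[
    [[0.6,0,-1,35,0],[0.6,0,-1,60,0],[0.6,0,-1,73,0],[0.6,0,-1,78,0],[0,0,-1,78,0],[0,0,-1,78,0],[0,0,-1,78,0],[0,0,-1,78,0],[0,0,-1,78,0],[0,0,-1,78,0]],
  ],
)

```text
time_s: 11.5
eef_pos: [0.4407, -0.0733, 0.02]
eef_rot: [0.001, 0.993, 0.121, 0.001]
wrist_force: [0.1, 0.1, 3.8]
opening: 0.127
grasp_force: 59.7
```

```bash
python3 m.py .4915,-.1293,.033,-.2915
```

```text
t 11.5 p [ 0.4407 -0.0733  0.02  ] y_az -1.328 tz [ 0.002 -0.001 -1.   ] q [-0.43  0.16  2.05 -0.    0.92  0.9 ] open 0.127 gf 59.7 F [0.09 0.08 3.78] M [ 0.06 -0.08 -0.  ]
.4915,-.1293,.033,-.2915 [ 35.9  66.6 -12.8] ('turn', np.float64(-1.037))
```

Call:
move_arm(
  series=[
    [[0,0,0,-8,0],[0,0,0,-16,0],[0,4,8,-16,-0.12],[0,8,16,-16,-0.24],[0,13,25,-16,-0.36],[0,18,33,-16,-0.48],[0,22,41,-16,-0.6],[0,27,49,-16,-0.72],[0,31,58,-16,-0.84],[0,36,66,-16,-0.96]],
  ],
)

```text
time_s: 12.33
eef_pos: [0.4905, -0.1287, 0.0355]
eef_rot: [0.0, 0.823, 0.568, -0.0]
wrist_force: [0.3, -1.0, -3.0]
opening: 0.131
grasp_force: 58.8
```

```bash
python3 - <<'E'
from h import *
im,d=camera("side"); P=cloud("side",np.ones(d.shape,bool),d)
k=P[(abs(P[:,0]-.5145)<.06)&(abs(P[:,1]+.0527)<.07)&(P[:,2]>.085)&(P[:,2]<.11)]
r=k[k[:,2]>.088]; 
A=np.c_[r[:,:2]-r[:,:2].mean(0),np.ones(len(r))]; print("rim",len(r),np.linalg.lstsq(A,r[:,2],rcond=None)[0],cv2.minEnclosingCircle(r[:,:2].astype(np.float32)),np.percentile(r[:,2],[5,50,95]))
E
python3 m.py .4915,-.1293,.02,-.2915
```

```text
rim 107 [-0.0690311  -0.02639168  0.0922127 ] ((0.512053906917572, -0.06908875703811646), 0.05655384063720703) [0.08913248 0.09182635 0.09492633]
t 12.38 p [ 0.492  -0.1301  0.036 ] y_az -0.355 tz [ 0.002 -0.002 -1.   ] q [-0.49  0.26  1.9  -0.    0.99 -0.14] open 0.132 gf 58.9 F [ 1.   -1.11 -1.14] M [-0.19  0.02 -0.04]
.4915,-.1293,.02,-.2915 [ 0.6 -0.8 16. ] ('turn', np.float64(-0.064))
```

Call:
move_arm(
  series=[
    [[0,0,0,4,-0.064],[0,0,0,8,-0.064],[0,0,0,12,-0.064],[0,0,0,15,-0.064],[0,0,0,16,-0.064],[0.5,0,0,16,-0.064],[0.5,0,0,16,-0.064],[0.5,0,0,16,-0.064],[0.5,0,0,-20,-0.064],[0.5,0,0,-60,-0.064]],
  ],
)

```text
time_s: 13.22
eef_pos: [0.4875, -0.1266, 0.0927]
eef_rot: [-0.004, 0.806, 0.592, -0.002]
wrist_force: [1.1, -1.5, 0.3]
opening: 0.501
grasp_force: 0.0
```

```bash
python3 m.py .12,.45,.45 .15,.50,.55 .24,.8,.6
```

```text
t 13.22 p [ 0.4875 -0.1266  0.0927] y_az -0.305 tz [-0.007  0.004 -1.   ] q [-0.49  0.16  1.87  0.    1.12 -0.19] open 0.501 gf 0.0 F [ 1.07 -1.53  0.34] M [-0.02 -0.02 -0.02]
.12,.45,.45 [ 440.3 -526.5 -352.4] 
.15,.50,.55 [ 497.2 -513.6 -452.5] 
.24,.8,.6 [ 810.4 -518.2 -501.9]
```

Call:
move_arm(
  series=[
    [[0.5,0,0,-40,0],[0.5,0,0,-80,0],[0.5,10,-20,-115,0],[0.5,30,-45,-140,0],[0.5,52,-75,-160,0],[0.5,75,-105,-175,0],[0.5,98,-138,-185,0],[0.5,122,-172,-190,0],[0.5,146,-204,-195,0],[0.5,170,-236,-200,0]],
  ],
)

```text
time_s: 14.05
eef_pos: [0.3146, 0.1057, 0.2953]
eef_rot: [0.0, 0.807, 0.591, 0.001]
wrist_force: [0.9, 1.7, 0.1]
opening: 0.5
grasp_force: 0.0
```

Call:
move_arm(
  series=[
    [[0.5,24,-34,-5,0],[0.5,48,-67,-10,0],[0.5,72,-100,-15,0],[0.5,96,-133,-20,0],[0.5,120,-167,-25,0],[0.5,144,-200,-30,0],[0.5,168,-233,-40,0],[0.5,200,-260,-50,0],[0.5,235,-280,-60,0],[0.5,270,-300,-70,0]],
  ],
)

```text
time_s: 14.88
eef_pos: [0.1089, 0.4526, 0.3653]
eef_rot: [-0.0, 0.806, 0.592, 0.001]
wrist_force: [0.7, -0.4, 0.3]
opening: 0.502
grasp_force: 0.0
```

```bash
python3 m.py .03,.51,.4
```

```text
t 14.88 p [0.1089 0.4526 0.3653] y_az -0.303 tz [ 0.001  0.001 -1.   ] q [ 1.08 -0.16  1.63  0.    1.67  1.38] open 0.502 gf 0.0 F [ 0.75 -0.39  0.31] M [-0.   -0.01 -0.02]
.03,.51,.4 [ 31.4 -92.4 -34.7]
```

Call:
move_arm(
  series=[
    [[0.5,30,-25,-20,0],[0.5,60,-50,-40,0],[0.5,90,-75,-60,0],[0.5,125,-90,-80,0],[0.5,165,-90,-90,0],[0.5,205,-90,-100,0],[0.5,245,-90,-100,0],[0.5,285,-90,-100,0],[0.5,325,-90,-100,0],[0.5,365,-90,-100,0]],
  ],
)

```text
time_s: 15.72
eef_pos: [0.1284, 0.7997, 0.4526]
eef_rot: [-0.004, 0.806, 0.592, 0.003]
wrist_force: [4.7, -4.8, 29.7]
opening: 0.499
grasp_force: 0.0
```

Call:
move_arm(
  series=[
    [[0.5,400,0,0,0],[0.5,400,0,0,0],[0.5,400,0,0,0],[0.5,400,0,0,0],[0.5,400,0,0,0],[0.5,400,0,0,0],[0.5,400,0,0,0],[0.5,400,0,0,0],[0.5,400,0,0,0],[0.5,400,0,0,0]],
  ],
)

```text
time_s: 16.55
eef_pos: [0.1727, 0.8589, 0.3515]
eef_rot: [-0.016, 0.806, 0.592, 0.018]
wrist_force: [-0.2, -0.7, -0.2]
opening: 0.501
grasp_force: 0.0
```

```bash
python3 m.py
```

```text
t 16.55 p [0.1727 0.8589 0.3515] y_az -0.304 tz [ 0.009  0.047 -0.999] q [1.23 0.89 0.3  0.01 1.9  1.54] open 0.501 gf 0.0 F [-0.18 -0.68 -0.23] M [-0.01  0.02  0.02]
```

It does lean: the out-of-reach move tipped the tool 2.7° the right way. I'll push further outward and upward.

Call:
move_arm(
  series=[
    [[0.5,800,0,-600,0],[0.5,800,0,-600,0],[0.5,800,0,-600,0],[0.5,800,0,-600,0],[0.5,800,0,-600,0],[0.5,800,0,-600,0],[0.5,800,0,-600,0],[0.5,800,0,-600,0],[0.5,800,0,-600,0],[0.5,800,0,-600,0]],
  ],
)

```text
time_s: 17.38
eef_pos: [0.192, 0.8316, 0.4198]
eef_rot: [-0.027, 0.805, 0.591, 0.029]
wrist_force: [0.5, -0.4, -0.1]
opening: 0.502
grasp_force: 0.0
```

```bash
python3 m.py
```

```text
t 17.38 p [0.192  0.8316 0.4198] y_az -0.304 tz [ 0.016  0.078 -0.997] q [1.2  0.81 0.3  0.01 1.95 1.51] open 0.502 gf 0.0 F [ 0.47 -0.44 -0.07] M [ 0.   -0.01 -0.05]
```

Call:
move_arm(
  series=[
    [[0.5,3000,0,-900,0],[0.5,3000,0,-900,0],[0.5,3000,0,-900,0],[0.5,3000,0,-900,0],[0.5,3000,0,-900,0],[0.5,3000,0,-900,0],[0.5,3000,0,-900,0],[0.5,3000,0,-900,0],[0.5,3000,0,-900,0],[0.5,3000,0,-900,0]],
  ],
)

```text
time_s: 18.22
eef_pos: [0.2217, 0.8565, 0.3831]
eef_rot: [-0.037, 0.805, 0.591, 0.043]
wrist_force: [1.1, -0.2, 0.3]
opening: 0.503
grasp_force: 0.0
```

```bash
python3 m.py
```

```text
t 18.22 p [0.2217 0.8565 0.3831] y_az -0.304 tz [ 0.024  0.11  -0.994] q [1.18 0.86 0.3  0.02 1.87 1.49] open 0.503 gf 0.0 F [ 1.11 -0.19  0.29] M [-0.07 -0.01 -0.02]
```

Call:
move_arm(
  series=[
    [[0.5,3000,0,-300,0],[0.5,3000,0,-300,0],[0.5,3000,0,-300,0],[0.5,3000,0,-300,0],[0.5,3000,0,-300,0],[0.5,3000,0,-300,0],[0.5,3000,0,-300,0],[0.5,3000,0,-300,0],[0.5,3000,0,-300,0],[0.5,3000,0,-300,0]],
  ],
)

```text
time_s: 19.05
eef_pos: [0.2477, 0.894, 0.3142]
eef_rot: [-0.048, 0.804, 0.59, 0.056]
wrist_force: [0.3, 0.1, -0.5]
opening: 0.501
grasp_force: 0.0
```

```bash
python3 m.py
```

```text
t 19.05 p [0.2477 0.894  0.3142] y_az -0.303 tz [ 0.034  0.143 -0.989] q [1.16 0.94 0.3  0.03 1.76 1.47] open 0.501 gf 0.0 F [ 0.32  0.07 -0.48] M [-0.11 -0.01  0.03]
```

Call:
move_arm(
  series=[
    [[0.5,3000,0,-1300,0],[0.5,3000,0,-1300,0],[0.5,3000,0,-1300,0],[0.5,3000,0,-1300,0],[0.5,3000,0,-1300,0],[0.5,3000,0,-1300,0],[0.5,3000,0,-1300,0],[0.5,3000,0,-1300,0],[0.5,3000,0,-1300,0],[0.5,3000,0,-1300,0]],
  ],
)

```text
time_s: 19.88
eef_pos: [0.2546, 0.8811, 0.3685]
eef_rot: [-0.059, 0.803, 0.589, 0.07]
wrist_force: [1.1, 0.7, -0.5]
opening: 0.498
grasp_force: 0.0
```

Call:
move_arm(
  series=[
    [[0.5,3000,0,-900,0],[0.5,3000,0,-900,0],[0.5,3000,0,-900,0],[0.5,3000,0,-900,0],[0.5,3000,0,-900,0],[0.5,3000,0,-900,0],[0.5,3000,0,-900,0],[0.5,3000,0,-900,0],[0.5,3000,0,-900,0],[0.5,3000,0,-900,0]],
  ],
)

```text
time_s: 20.72
eef_pos: [0.2633, 0.886, 0.381]
eef_rot: [-0.069, 0.801, 0.588, 0.084]
wrist_force: [0.1, 0.2, -0.2]
opening: 0.502
grasp_force: 0.0
```

```bash
python3 m.py
```

```text
t 20.72 p [0.2633 0.886  0.381 ] y_az -0.303 tz [ 0.053  0.209 -0.976] q [1.14 0.87 0.3  0.04 1.76 1.46] open 0.502 gf 0.0 F [ 0.12  0.2  -0.19] M [-0.12  0.03 -0.02]
```

Call:
move_arm(
  series=[
    [[0.5,3000,0,-700,0],[0.5,3000,0,-700,0],[0.5,3000,0,-700,0],[0.5,3000,0,-700,0],[0.5,3000,0,-700,0],[0.5,3000,0,-700,0],[0.5,3000,0,-700,0],[0.5,3000,0,-700,0],[0.5,3000,0,-700,0],[0.5,3000,0,-700,0]],
  ],
)

```text
time_s: 21.55
eef_pos: [0.2713, 0.8965, 0.3831]
eef_rot: [-0.08, 0.8, 0.587, 0.098]
wrist_force: [-0.1, -0.1, -0.3]
opening: 0.499
grasp_force: 0.0
```

Call:
move_arm(
  series=[
    [[0.5,3000,0,-600,0],[0.5,3000,0,-600,0],[0.5,3000,0,-600,0],[0.5,3000,0,-600,0],[0.5,3000,0,-600,0],[0.5,3000,0,-600,0],[0.5,3000,0,-600,0],[0.5,3000,0,-600,0],[0.5,3000,0,-600,0],[0.5,3000,0,-600,0]],
  ],
)

```text
time_s: 22.38
eef_pos: [0.2777, 0.9066, 0.3871]
eef_rot: [-0.09, 0.798, 0.585, 0.112]
wrist_force: [-0.7, 0.4, 0.2]
opening: 0.498
grasp_force: 0.0
```

Call:
move_arm(
  series=[
    [[0.5,3000,0,-500,0],[0.5,3000,0,-500,0],[0.5,3000,0,-500,0],[0.5,3000,0,-500,0],[0.5,3000,0,-500,0],[0.5,3000,0,-500,0],[0.5,3000,0,-500,0],[0.5,3000,0,-500,0],[0.5,3000,0,-500,0],[0.5,3000,0,-500,0]],
  ],
)

```text
time_s: 23.22
eef_pos: [0.2831, 0.9166, 0.3924]
eef_rot: [-0.101, 0.796, 0.584, 0.126]
wrist_force: [0.1, 0.3, -1.2]
opening: 0.503
grasp_force: 0.0
```

Call:
move_arm(
  series=[
    [[0.5,3000,0,-400,0],[0.5,3000,0,-400,0],[0.5,3000,0,-400,0],[0.5,3000,0,-400,0],[0.5,3000,0,-400,0],[0.5,3000,0,-400,0],[0.5,3000,0,-400,0],[0.5,3000,0,-400,0],[0.5,3000,0,-400,0],[0.5,3000,0,-400,0]],
  ],
)

```text
time_s: 24.05
eef_pos: [0.2877, 0.9265, 0.3987]
eef_rot: [-0.111, 0.793, 0.582, 0.141]
wrist_force: [0.3, -0.2, 0.1]
opening: 0.499
grasp_force: 0.0
```

```bash
python3 m.py
```

```text
t 24.05 p [0.2877 0.9265 0.3987] y_az -0.303 tz [ 0.093  0.34  -0.936] q [1.13 0.86 0.3  0.06 1.62 1.45] open 0.499 gf 0.0 F [ 0.34 -0.23  0.1 ] M [-0.14  0.03  0.02]
```

Call:
move_arm(
  series=[
    [[0.5,3000,0,-300,0],[0.5,3000,0,-300,0],[0.5,3000,0,-300,0],[0.5,3000,0,-300,0],[0.5,3000,0,-300,0],[0.5,3000,0,-300,0],[0.5,3000,0,-300,0],[0.5,3000,0,-300,0],[0.5,3000,0,-300,0],[0.5,3000,0,-300,0]],
  ],
)

```text
time_s: 24.88
eef_pos: [0.2918, 0.9362, 0.4057]
eef_rot: [-0.122, 0.791, 0.58, 0.155]
wrist_force: [-0.4, -0.1, 1.2]
opening: 0.499
grasp_force: 0.0
```

Call:
move_arm(
  series=[
    [[0.5,3000,0,-200,0],[0.5,3000,0,-200,0],[0.5,3000,0,-200,0],[0.5,3000,0,-200,0],[0.5,3000,0,-200,0],[0.5,3000,0,-200,0],[0.5,3000,0,-200,0],[0.5,3000,0,-200,0],[0.5,3000,0,-200,0],[0.5,3000,0,-200,0]],
  ],
)

```text
time_s: 25.72
eef_pos: [0.2955, 0.9457, 0.4133]
eef_rot: [-0.132, 0.788, 0.577, 0.169]
wrist_force: [0.2, -0.6, -0.3]
opening: 0.5
grasp_force: 0.0
```

Call:
move_arm(
  series=[
    [[0.5,3000,0,-100,0],[0.5,3000,0,-100,0],[0.5,3000,0,-100,0],[0.5,3000,0,-100,0],[0.5,3000,0,-100,0],[0.5,3000,0,-100,0],[0.5,3000,0,-100,0],[0.5,3000,0,-100,0],[0.5,3000,0,-100,0],[0.5,3000,0,-100,0]],
  ],
)

```text
time_s: 26.55
eef_pos: [0.299, 0.9551, 0.4214]
eef_rot: [-0.143, 0.785, 0.575, 0.183]
wrist_force: [0.7, 0.0, -0.0]
opening: 0.504
grasp_force: 0.0
```

```bash
python3 - <<'E'
from h import *
im,d=camera("side"); P=cloud("side",np.ones(d.shape,bool),d)
k=P[(abs(P[:,0]-.5145)<.07)&(abs(P[:,1]+.055)<.07)&(P[:,2]>.070)&(P[:,2]<.09)]
c,r=cv2.minEnclosingCircle(k[np.hypot(k[:,0]-.5145,k[:,1]+.0527)<.055][:,:2].astype(np.float32)); print("rim",c,r,len(k))
h=P[(abs(P[:,0]-.488)<.045)&(P[:,1]>-.17)&(P[:,1]<-.098)&(P[:,2]>.05)&(P[:,2]<.085)]
print("handle",h.mean(0),len(h),cv2.minAreaRect(h[:,:2].astype(np.float32)),h.min(0),h.max(0))
im,d=camera("top"); P=cloud("top",np.ones(d.shape,bool),d)
k=P[(P[:,2]>.065)&(P[:,2]<.095)&(np.hypot(P[:,0]-.5145,P[:,1]+.0527)<.06)]; print("top rim",cv2.minEnclosingCircle(k[:,:2].astype(np.float32)),len(k))
h=P[(abs(P[:,0]-.488)<.045)&(P[:,1]>-.17)&(P[:,1]<-.103)&(P[:,2]>.05)&(P[:,2]<.085)]; print("handle",h.mean(0),len(h),cv2.minAreaRect(h[:,:2].astype(np.float32)))
E
python3 m.py
```

```text
rim (0.5132483243942261, -0.058800533413887024) 0.04776177555322647 385
handle [ 0.49938348 -0.119173    0.06987716] 236 ((0.498201847076416, -0.11750134825706482), (0.07167042791843414, 0.027611104771494865), 51.24660110473633) [ 0.47924701 -0.15086408  0.05005966] [ 0.53139987 -0.09811071  0.0789676 ]
top rim ((0.5106377005577087, -0.06089941784739494), 0.0507698729634285) 259
handle [ 0.49019113 -0.12607701  0.07314595] 94 ((0.4906824827194214, -0.12614837288856506), (0.04781148582696915, 0.012274553067982197), 72.94876861572266)
t 26.65 p [0.299  0.9551 0.4214] y_az -0.303 tz [ 0.124  0.435 -0.892] q [1.12 0.86 0.3  0.08 1.52 1.44] open 0.501 gf 0.0 F [-0.41 -0.36 -0.28] M [-0.21  0.07  0.04]
```

Leaning works at about 2° per call and now stands at 27°, with the pot at azimuth 73° as planned. Three more calls for margin under the hood.

Call:
move_arm(
  series=[
    [[0.5,3000,0,0,0],[0.5,3000,0,0,0],[0.5,3000,0,0,0],[0.5,3000,0,0,0],[0.5,3000,0,0,0],[0.5,3000,0,0,0],[0.5,3000,0,0,0],[0.5,3000,0,0,0],[0.5,3000,0,0,0],[0.5,3000,0,0,0]],
  ],
)

```text
time_s: 27.48
eef_pos: [0.3023, 0.9643, 0.4299]
eef_rot: [-0.153, 0.781, 0.572, 0.197]
wrist_force: [-1.2, 0.0, -0.3]
opening: 0.499
grasp_force: 0.0
```

Call:
move_arm(
  series=[
    [[0.5,3000,0,0,0],[0.5,3000,0,0,0],[0.5,3000,0,0,0],[0.5,3000,0,0,0],[0.5,3000,0,0,0],[0.5,3000,0,0,0],[0.5,3000,0,0,0],[0.5,3000,0,0,0],[0.5,3000,0,0,0],[0.5,3000,0,0,0]],
  ],
)

```text
time_s: 28.32
eef_pos: [0.3042, 0.9687, 0.4482]
eef_rot: [-0.163, 0.777, 0.569, 0.211]
wrist_force: [-0.1, 0.4, 0.7]
opening: 0.499
grasp_force: 0.0
```

Call:
move_arm(
  series=[
    [[0.5,3000,0,0,0],[0.5,3000,0,0,0],[0.5,3000,0,0,0],[0.5,3000,0,0,0],[0.5,3000,0,0,0],[0.5,3000,0,0,0],[0.5,3000,0,0,0],[0.5,3000,0,0,0],[0.5,3000,0,0,0],[0.5,3000,0,0,0]],
  ],
)

```text
time_s: 29.15
eef_pos: [0.3049, 0.9696, 0.4727]
eef_rot: [-0.174, 0.773, 0.566, 0.225]
wrist_force: [0.0, 0.4, 0.5]
opening: 0.504
grasp_force: 0.0
```

```bash
cat > g.py <<'E'
# true grasp point targets: x,y,z -> tool shift
import sys,numpy as np
from scipy.spatial.transform import Rotation as Ro
from bench import ctrl
o=ctrl.get_obs(); w=np.array(o["eef_rot"]); R=Ro.from_quat(w[[1,2,3,0]]).as_matrix(); p=np.array(o["eef_pos"]); g=p-.050*R[:,2]
print("t",round(o["time_s"],2),"grasp",g.round(4),"lean",np.degrees(np.arccos(-R[2,2])).round(1),"az",np.degrees(np.arctan2(R[1,2],R[0,2])).round(1),"xaz",np.degrees(np.arctan2(R[1,0],R[0,0])).round(1),"y",R[:,1].round(3),"q",np.round(o["q"],2),"open",round(o["opening"],3),"gf",round(o["grasp_force"],1),"F",np.round(o["wrist_force"],1),"M",np.round(o["torque"],2))
U=np.array([.287,.958,0]);print("F.u",round(float(np.array(o["wrist_force"])@U),2),"tool of 10mm u",(R.T@U*10).round(2),"10mm up",(R.T@[0,0,10]).round(2))
for a in sys.argv[1:]:
    v=np.array([float(s) for s in a.split(",")]); print(a,(R.T@(v-g)*1000).round(1))
E
python3 g.py .2,.45,.42 .30,.1,.40 .486,-.141,.2 .486,-.141,.066
```

```text
t 29.15 grasp [0.2973 0.9434 0.5146] lean 33.1 az 73.8 xaz 72.2 y [ 0.954 -0.298 -0.013] q [1.12 0.82 0.3  0.09 1.46 1.44] open 0.504 gf 0.0 F [0.  0.4 0.5] M [-0.22  0.08  0.01]
F.u 0.37 tool of 10mm u [ 8.38 -0.12  5.46] 10mm up [ 5.45 -0.13 -8.38]
.2,.45,.42 [-470.3   55.5 -194. ]
.30,.1,.40 [-734.7  255.6 -345.4]
.486,-.141,.2 [-988.3  507.6 -275.8]
.486,-.141,.066 [-1061.4   509.4  -163.5]
```

Call:
move_arm(
  series=[
    [[0.5,-35,12,-13,0],[0.5,-71,24,-27,0],[0.5,-106,36,-40,0],[0.5,-142,48,-54,0],[0.5,-177,60,-67,0],[0.5,-212,71,-80,0],[0.5,-248,83,-94,0],[0.5,-283,95,-107,0],[0.5,-319,107,-121,0],[0.5,-354,119,-134,0]],
  ],
)

```text
time_s: 29.98
eef_pos: [0.3065, 0.5872, 0.3918]
eef_rot: [-0.174, 0.773, 0.566, 0.226]
wrist_force: [0.8, -0.8, 0.4]
opening: 0.501
grasp_force: 0.0
```

Call:
move_arm(
  series=[
    [[0.5,-35,12,-13,0],[0.5,-70,24,-27,0],[0.5,-106,36,-40,0],[0.5,-141,47,-54,0],[0.5,-175,68,-62,0],[0.5,-209,89,-69,0],[0.5,-243,110,-77,0],[0.5,-277,131,-84,0],[0.5,-312,152,-92,0],[0.5,-346,172,-100,0]],
  ],
)

```text
time_s: 30.82
eef_pos: [0.3673, 0.2075, 0.2847]
eef_rot: [-0.173, 0.773, 0.567, 0.227]
wrist_force: [1.7, -0.1, 0.1]
opening: 0.499
grasp_force: 0.0
```

```bash
python3 g.py .38,.1,.30 .486,-.141,.16 .486,-.141,.066
```

```text
t 30.82 grasp [0.3596 0.1813 0.3266] lean 33.1 az 73.5 xaz 72.2 y [ 0.954 -0.298 -0.01 ] q [-0.3  -0.52  2.15  0.58  1.52 -0.03] open 0.499 gf 0.0 F [ 1.7 -0.1  0.1] M [-0.31  0.01 -0.03]
F.u 0.41 tool of 10mm u [ 8.38 -0.12  5.46] 10mm up [ 5.46 -0.1  -8.38]
.38,.1,.30 [-74.2  44.  -17.1]
.486,-.141,.16 [-315.9  218.6   -9.7]
.486,-.141,.066 [-367.2  219.6   69.1]
```

Call:
move_arm(
  series=[
    [[0.5,-35,22,-6,0],[0.5,-70,43,-12,0],[0.5,-103,65,-14,0],[0.5,-137,89,-13,0],[0.5,-171,113,-13,0],[0.5,-205,138,-12,0],[0.5,-239,163,-12,0],[0.5,-273,187,-11,0],[0.5,-300,207,-10,0],[0.5,-316,218,-10,0]],
  ],
)

```text
time_s: 31.65
eef_pos: [0.4933, -0.1162, 0.1158]
eef_rot: [-0.173, 0.774, 0.565, 0.225]
wrist_force: [-0.7, 0.7, -0.3]
opening: 0.498
grasp_force: 0.0
```

```bash
python3 - <<'E'
from h import *
im,d=camera("side"); P=cloud("side",np.ones(d.shape,bool),d)
h=P[(abs(P[:,0]-.488)<.03)&(P[:,1]>-.17)&(P[:,1]<-.103)&(P[:,2]>.058)&(P[:,2]<.080)]; print("handle",h.mean(0),len(h),cv2.minAreaRect(h[:,:2].astype(np.float32)))
cv2.imwrite("pics/s6.png",cv2.resize(im[190:330,190:340],None,fx=4,fy=4))
E
python3 g.py .486,-.141,.066
```

```text
handle [ 0.49084975 -0.13256141  0.07101227] 130 ((0.4901903569698334, -0.1277921199798584), (0.04752451181411743, 0.013213095255196095), 73.3868637084961)
t 31.7 grasp [ 0.486  -0.1438  0.157 ] lean 33.0 az 73.6 xaz 71.9 y [ 0.953 -0.302 -0.014] q [-0.82  0.27  1.82  0.5   1.39 -0.68] open 0.502 gf 0.0 F [-1.9 -2.  -0.4] M [-0.32  0.11  0.01]
F.u -2.49 tool of 10mm u [ 8.39 -0.16  5.44] 10mm up [ 5.44 -0.14 -8.39]
.486,-.141,.066 [-47.3   0.4  77.8]
```

View pics/s6.png

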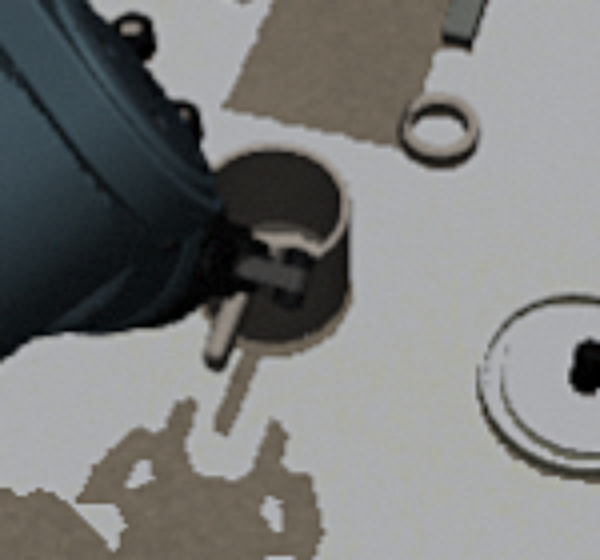

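The leaned gripper is over the pot handle (handle at (228,330) in the crop). I'll go down and grip.

Call:
move_arm(
  series=[
    [[0.5,-18,0,30,0],[0.5,-34,0,57,0],[0.5,-43,0,71,0],[0.5,-46,0,77,0],[0.5,-46,0,77,0],[0,-46,0,77,0],[0,-46,0,77,0],[0,-46,0,77,0],[0,-46,0,77,0],[0,-46,0,77,0]],
  ],
)

```text
time_s: 32.53
eef_pos: [0.4936, -0.1104, 0.0296]
eef_rot: [-0.172, 0.773, 0.567, 0.226]
wrist_force: [0.1, -2.1, 6.7]
opening: 0.127
grasp_force: 60.5
```

```bash
python3 g.py .486,-.141,.14
```

```text
t 32.53 grasp [ 0.4859 -0.1365  0.0716] lean 33.0 az 73.5 xaz 72.3 y [ 0.954 -0.298 -0.01 ] q [-0.81  0.41  1.86  0.52  1.24 -0.77] open 0.127 gf 60.5 F [ 0.1 -2.1  6.7] M [ 0.13 -0.2  -0.02]
F.u -1.97 tool of 10mm u [ 8.39 -0.12  5.45] 10mm up [ 5.45 -0.1  -8.39]
.486,-.141,.14 [ 33.7   0.7 -59.7]
```

Call:
move_arm(
  series=[
    [[0,5,0,-8,0],[0,15,0,-23,0],[0,25,0,-38,0],[0,41,-4,-28,0],[0,62,-8,-14,0],[0,84,-12,0,0],[0,105,-16,14,0],[0,122,-19,25,0],[0,130,-20,30,0],[0,130,-20,30,0]],
  ],
)

```text
time_s: 33.37
eef_pos: [0.5106, 0.018, 0.0743]
eef_rot: [-0.174, 0.773, 0.567, 0.225]
wrist_force: [-0.3, -0.6, -2.4]
opening: 0.129
grasp_force: 59.3
```

```bash
cat > rim.py <<'E'
from h import *
from scipy.optimize import least_squares
import sys
cx,cy=map(float,sys.argv[1:3])
for n in("side","top"):
    im,d=camera(n); P=cloud(n,np.ones(d.shape,bool),d)
    r=np.hypot(P[:,0]-cx,P[:,1]-cy); k=P[(r<.06)&(P[:,2]>.108)&(P[:,2]<.14)]
    print(n,len(k))
    if len(k)<30: continue
    c,rad=cv2.minEnclosingCircle(k[:,:2].astype(np.float32))
    f=least_squares(lambda p:np.maximum(0,abs(np.hypot(k[:,0]-p[0],k[:,1]-p[1])-.0425)-.0025),[cx,cy],loss="soft_l1",f_scale=.002).x
    rr=np.hypot(k[:,0]-f[0],k[:,1]-f[1]); m=k[(rr>.0395)&(rr<.0455)]
    A=np.c_[m[:,:2]-f,np.ones(len(m))]; s=np.linalg.lstsq(A,m[:,2],rcond=None)[0]
    print(" enc",np.round(c,4),round(rad,4),"fit axis",f.round(4),"rim z",np.percentile(m[:,2],[10,50,90]).round(4),"slope",s.round(3),len(m))
    U=np.array([.287,.958]);V=np.array([-.958,.287]);L=np.array([.567,.198]); print(" rel lip u,v mm",((f-L)@U*1000).round(1),((f-L)@V*1000).round(1),"slope u",(s[:2]@U).round(3),"v",(s[:2]@V).round(3))
    cv2.imwrite(f"pics/last_{n}.png",im); np.save(f"last_{n}.npy",d)
E
python3 rim.py .537,.09; python3 g.py
```

```text
t 33.37 grasp [ 0.5031 -0.0083  0.1162] lean 33.1 az 74.0 xaz 72.3 y [ 0.955 -0.295 -0.014] q [-0.59  0.25  1.95  0.59  1.2  -0.58] open 0.129 gf 59.3 F [-0.3 -0.6 -2.4] M [-0.69  0.2   0.04]
F.u -0.65 tool of 10mm u [ 8.38 -0.09  5.46] 10mm up [ 5.45 -0.14 -8.38]Traceback (most recent call last):
  File "rim.py", line 4, in <module>
    cx,cy=map(float,sys.argv[1:3])
    ^^^^^
ValueError: could not convert string to float: '.537,.09'
```

```bash
python3 rim.py .529 .072; python3 g.py
```

```text
side 285
 enc [0.5274 0.0699] 0.049 fit axis [0.529  0.0707] rim z [0.11   0.1176 0.1217] slope [ 0.02  -0.002  0.116] 259
 rel lip u,v mm -132.8 -0.1 slope u 0.004 v -0.019
top 210
 enc [0.5268 0.0621] 0.0492 fit axis [0.5284 0.0692] rim z [0.1146 0.1218 0.1251] slope [0.008 0.034 0.121] 151
 rel lip u,v mm -134.5 0.0 slope u 0.035 v 0.002
t 33.47 grasp [ 0.5038 -0.0106  0.1162] lean 33.0 az 73.8 xaz 72.2 y [ 0.955 -0.297 -0.013] q [-0.59  0.25  1.95  0.59  1.2  -0.58] open 0.129 gf 59.3 F [ 0.5  0.4 -1.9] M [-0.61  0.2  -0.02]
F.u 0.54 tool of 10mm u [ 8.39 -0.11  5.45] 10mm up [ 5.45 -0.13 -8.39]
```

Call:
move_arm(
  series=[
    [[0,15,0,10,0],[0,35,0,23,0],[0,52,-1,34,0],[0,61,-1,40,0],[0,63,-1,41,0],[0,64,-1,42,0],[0,66,-1,43,0],[0,68,-1,44,0],[0,69,-1,45,0],[0,71,-1,46,0]],
  ],
)

```text
time_s: 34.3
eef_pos: [0.5357, 0.0965, 0.0743]
eef_rot: [-0.173, 0.774, 0.566, 0.225]
wrist_force: [-1.0, 0.5, -2.2]
opening: 0.125
grasp_force: 59.3
```

```bash
python3 g.py
```

```text
t 34.3 grasp [0.5281 0.0703 0.1162] lean 33.1 az 73.8 xaz 72.1 y [ 0.954 -0.299 -0.013] q [-0.42  0.25  1.95  0.64  1.12 -0.45] open 0.125 gf 59.3 F [-1.   0.5 -2.2] M [-0.59  0.16  0.04]
F.u 0.19 tool of 10mm u [ 8.38 -0.13  5.45] 10mm up [ 5.45 -0.13 -8.38]
```

Call:
move_arm(
  series=[
    [[0,1.3,0,0.8,0],[0,2.5,0,1.6,0],[0,3.8,0,2.5,0],[0,5,0,3.3,0],[0,6.3,0,4.1,0],[0,7.5,0,4.9,0],[0,8.4,0,5.5,0],[0,8.4,0,5.5,0],[0,8.4,0,5.5,0],[0,8.4,0,5.5,0]],
  ],
)

```text
time_s: 35.13
eef_pos: [0.5386, 0.1066, 0.0742]
eef_rot: [-0.174, 0.773, 0.566, 0.225]
wrist_force: [-2.0, -5.1, -3.6]
opening: 0.127
grasp_force: 59.6
```

```bash
python3 rim.py .556 .158; python3 g.py
```

```text
side 99
 enc [0.5759 0.1332] 0.0303 fit axis [0.5573 0.1597] rim z [0.1103 0.1175 0.1216] slope [-0.125  0.214  0.127] 96
 rel lip u,v mm -39.5 -1.7 slope u 0.169 v 0.181
top 0
t 35.23 grasp [0.531  0.0804 0.1161] lean 33.1 az 73.8 xaz 72.2 y [ 0.954 -0.298 -0.013] q [-0.4   0.26  1.94  0.65  1.11 -0.44] open 0.126 gf 59.6 F [-0.9 -4.2 -4.5] M [-1.76  0.5  -0.  ]
F.u -4.27 tool of 10mm u [ 8.38 -0.12  5.45] 10mm up [ 5.45 -0.13 -8.38]
```

Contact felt: 4.4 N at about 39 mm in front of the lip. I'll push on gently to the stop.

Call:
move_arm(
  series=[
    [[0,1.3,0,0.8,0],[0,2.5,0,1.6,0],[0,3.8,0,2.5,0],[0,5,0,3.3,0],[0,5.9,0,3.8,0],[0,6.7,0,4.4,0],[0,6.7,0,4.4,0],[0,6.7,0,4.4,0],[0,6.7,0,4.4,0],[0,6.7,0,4.4,0]],
  ],
)

```text
time_s: 36.07
eef_pos: [0.5408, 0.1141, 0.0741]
eef_rot: [-0.174, 0.774, 0.566, 0.225]
wrist_force: [-1.4, -5.3, -5.0]
opening: 0.127
grasp_force: 59.7
```

```bash
python3 g.py; python3 - <<'E'
from h import *
im,d=camera("side"); im2,_=camera("top")
a=cv2.resize(cv2.convertScaleAbs(im[90:240,200:330],alpha=1.6,beta=10),None,fx=4,fy=4); b=cv2.resize(im2[170:250,160:260],(400,600)[::1]); b=cv2.resize(cv2.convertScaleAbs(im2[160:260,130:240],alpha=2.2,beta=10),None,fx=2.5,fy=2.5)
c=np.zeros((600,800,3),np.uint8); c[:a.shape[0],:a.shape[1]]=a; c[:b.shape[0],a.shape[1]:a.shape[1]+b.shape[1]]=b[:, :800-a.shape[1]]; cv2.imwrite("pics/c1.png",c)
E
```

```text
t 36.07 grasp [0.5332 0.0879 0.116 ] lean 33.0 az 73.8 xaz 72.1 y [ 0.954 -0.298 -0.013] q [-0.38  0.26  1.94  0.65  1.1  -0.42] open 0.127 gf 59.7 F [-1.4 -5.3 -5. ] M [-1.89  0.58 -0.05]
F.u -5.49 tool of 10mm u [ 8.38 -0.12  5.45] 10mm up [ 5.45 -0.13 -8.38]
```

View pics/c1.png

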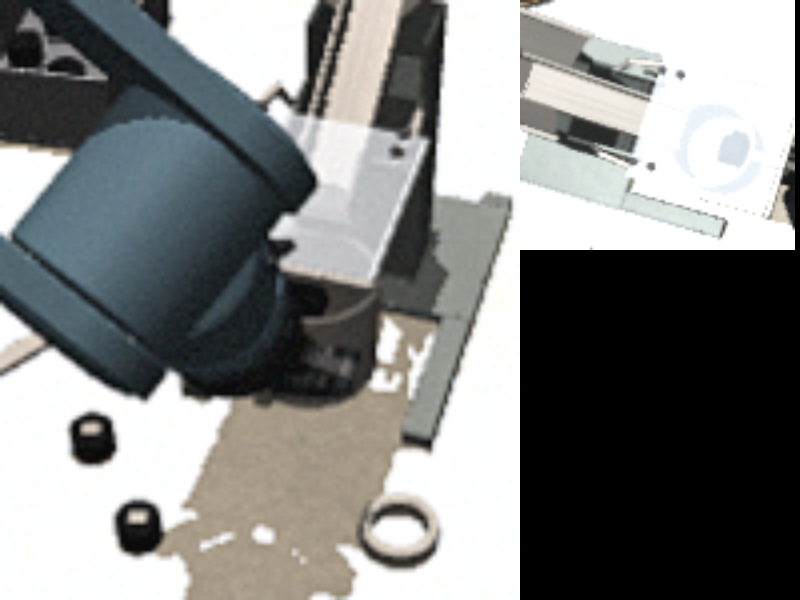

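The chute is empty in both views and the discs show as a dark patch in the pot at (735,147). I'll pull back out.

Call:
move_arm(
  series=[
    [[0,0,0,0,0],[0,0,0,0,0],[0,0,0,0,0],[0,-3,0,-2,0],[0,-8,0,-5,0],[0,-15,0,-10,0],[0,-27,0,-18,0],[0,-44,1,-29,0],[0,-64,1,-42,0],[0,-84,1,-55,0]],
  ],
)

```text
time_s: 37.0
eef_pos: [0.5116, 0.0177, 0.0749]
eef_rot: [-0.174, 0.773, 0.567, 0.226]
wrist_force: [1.0, 0.0, -3.2]
opening: 0.126
grasp_force: 59.4
```

```bash
python3 rim.py .530 .073; python3 g.py; python3 - <<'E'
from h import *
im=cv2.imread("pics/last_side.png")
cv2.imwrite("pics/c2.png",cv2.resize(cv2.convertScaleAbs(im[90:290,200:350],alpha=1.5,beta=10),None,fx=3,fy=3))
E
```

```text
side 285
 enc [0.5277 0.0691] 0.048 fit axis [0.5298 0.0703] rim z [0.1106 0.1184 0.1228] slope [0.031 0.009 0.117] 260
 rel lip u,v mm -133.0 -1.0 slope u 0.018 v -0.027
top 212
 enc [0.5282 0.0621] 0.0486 fit axis [0.5292 0.0668] rim z [0.1138 0.1227 0.1255] slope [-0.007 -0.003  0.121] 162
 rel lip u,v mm -136.5 -1.5 slope u -0.005 v 0.005
t 37.1 grasp [ 0.5046 -0.0109  0.1168] lean 33.1 az 73.5 xaz 72.0 y [ 0.953 -0.302 -0.012] q [-0.59  0.25  1.95  0.59  1.2  -0.58] open 0.127 gf 59.4 F [ 0.2  1.  -2.7] M [-0.71  0.19  0.  ]
F.u 1.01 tool of 10mm u [ 8.38 -0.15  5.46] 10mm up [ 5.45 -0.12 -8.38]
```

View pics/c2.png

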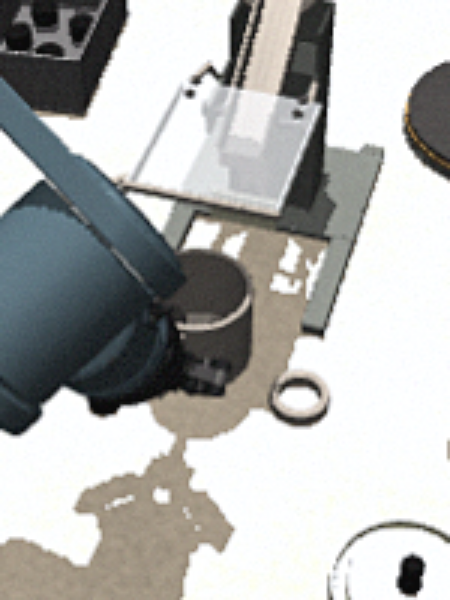

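The pot now looks dark inside and its weight rose by about 0.7 N, which matches four discs. Nothing is on the bench, so I'll carry it to the balance.

Call:
move_arm(
  series=[
    [[0,5,0,-13,0],[0,2,6,-35,0],[0,-15,17,-55,0],[0,-42,30,-75,0],[0,-72,43,-98,0],[0,-102,55,-120,0],[0,-132,67,-141,0],[0,-162,79,-162,0],[0,-192,91,-182,0],[0,-222,103,-201,0]],
  ],
)

```text
time_s: 37.93
eef_pos: [0.5229, -0.2964, 0.1209]
eef_rot: [-0.174, 0.773, 0.566, 0.226]
wrist_force: [0.5, -0.4, -4.0]
opening: 0.129
grasp_force: 59.4
```

Call:
move_arm(
  series=[
    [[0,-30,12,-20,0],[0,-58,23,-38,0],[0,-82,33,-54,0],[0,-99,40,-65,0],[0,-108,43,-70,0],[0,-112,44,-72,0],[0,-112,44,-72,0],[0,-112,44,-72,0],[0,-112,44,-72,0],[0,-112,44,-72,0]],
  ],
)

```text
time_s: 38.77
eef_pos: [0.5254, -0.4338, 0.1194]
eef_rot: [-0.174, 0.773, 0.567, 0.226]
wrist_force: [-0.0, -0.4, -2.8]
opening: 0.132
grasp_force: 59.4
```

```bash
sed -i 's/>.108/>.155/;s/<.14)/<.185)/' rim.py; python3 rim.py .5405 -.384; python3 g.py .5155,-.4644,.145 .5155,-.4644,.142
```

```text
side 870
 enc [ 0.5399 -0.389 ] 0.055 fit axis [ 0.5434 -0.3823] rim z [0.1586 0.1661 0.1686] slope [-0.004  0.002  0.165] 602
 rel lip u,v mm -562.7 -143.9 slope u 0.001 v 0.005
top 400
 enc [ 0.5374 -0.3862] 0.0563 fit axis [ 0.5422 -0.3783] rim z [0.1591 0.1671 0.1697] slope [-0.018  0.004  0.166] 266
 rel lip u,v mm -559.2 -141.6 slope u -0.002 v 0.018
t 38.87 grasp [ 0.5178 -0.4605  0.1615] lean 33.1 az 73.9 xaz 72.2 y [ 0.955 -0.297 -0.013] q [-1.07  0.75  1.11  0.4   1.71 -0.79] open 0.131 gf 59.4 F [-0.3  0.8 -2.3] M [-0.71  0.22 -0.04]
F.u 0.72 tool of 10mm u [ 8.38 -0.11  5.46] 10mm up [ 5.46 -0.13 -8.38]
.5155,-.4644,.145 [-12.7  -0.8  11.4]
.5155,-.4644,.142 [-14.3  -0.7  13.9]
```

Call:
move_arm(
  series=[
    [[0,-4,0,2,0],[0,-7,0,5,0],[0,-9,-1,8,0],[0,-11,-1,10,0],[0,-12,-1,11,0],[0,-12.6,-1,11.9,0],[0,-13.2,-1,12.7,0],[0,-13.7,-1,13.5,0],[0,-13.7,-1,13.5,0],[0,-13.7,-1,13.5,0]],
  ],
)

```text
time_s: 39.7
eef_pos: [0.5226, -0.4387, 0.1005]
eef_rot: [-0.174, 0.773, 0.566, 0.225]
wrist_force: [-0.2, -0.7, -3.7]
opening: 0.123
grasp_force: 59.4
```

```bash
sed -i 's/>.155/>.137/;s/<.185)/<.16)/' rim.py; python3 rim.py .5405 -.384; python3 g.py
```

```text
side 803
 enc [ 0.5392 -0.3918] 0.0521 fit axis [ 0.5408 -0.3863] rim z [0.1405 0.1474 0.1498] slope [-0.006  0.002  0.146] 600
 rel lip u,v mm -567.3 -142.6 slope u 0.0 v 0.007
top 367
 enc [ 0.5385 -0.3892] 0.0536 fit axis [ 0.5398 -0.3825] rim z [0.1426 0.1482 0.151 ] slope [-0.009  0.011  0.147] 269
 rel lip u,v mm -563.9 -140.5 slope u 0.008 v 0.012
t 39.8 grasp [ 0.515  -0.4649  0.1425] lean 33.1 az 73.8 xaz 72.2 y [ 0.954 -0.298 -0.013] q [-1.07  0.77  1.11  0.4   1.69 -0.81] open 0.125 gf 59.4 F [ 0.6  0.1 -3.1] M [-0.72  0.25  0.  ]
F.u 0.27 tool of 10mm u [ 8.38 -0.12  5.46] 10mm up [ 5.45 -0.13 -8.38]
```

Centred, and about 1 mm above the pan. I'll lower it in small steps.

Call:
move_arm(
  series=[
    [[0,-0.2,0,0.3,0],[0,-0.4,0,0.7,0],[0,-0.6,0,1,0],[0,-0.8,0,1.3,0],[0,-1,0,1.6,0],[0,-1.1,0,1.8,0],[0,-1.1,0,1.8,0],[0,-1.1,0,1.8,0],[0,-1.1,0,1.8,0],[0,-1.1,0,1.8,0]],
  ],
)

```text
time_s: 40.63
eef_pos: [0.5225, -0.4392, 0.0998]
eef_rot: [-0.173, 0.773, 0.566, 0.226]
wrist_force: [-3.3, -0.6, 5.4]
opening: 0.124
grasp_force: 60.6
```

```bash
python3 g.py
```

```text
t 40.63 grasp [ 0.5149 -0.4654  0.1417] lean 33.0 az 73.7 xaz 72.2 y [ 0.954 -0.298 -0.012] q [-1.08  0.77  1.11  0.4   1.69 -0.81] open 0.124 gf 60.6 F [-3.3 -0.6  5.4] M [0.22 0.3  0.36]
F.u -1.51 tool of 10mm u [ 8.38 -0.12  5.45] 10mm up [ 5.45 -0.12 -8.38]
```

Call:
move_arm(
  series=[
    [[0,0.4,0,-0.6,0],[0,0.4,0,-0.6,0],[0.4,0.4,0,-0.6,0],[0.4,0.4,0,-0.6,0],[0.4,0.4,0,-0.6,0],[0.4,0.4,0,-0.6,0],[0.4,0.4,0,-15,0],[0.4,0.4,0,-40,0],[0.4,0.4,0,-75,0],[0.4,0.4,0,-115,0]],
  ],
)

```text
time_s: 41.47
eef_pos: [0.5048, -0.4979, 0.1952]
eef_rot: [-0.175, 0.773, 0.566, 0.226]
wrist_force: [1.2, -1.1, -1.4]
opening: 0.4
grasp_force: 0.0
```

Call:
move_arm(
  series=[
    [[0.4,-20,0,-40,0],[0.4,-35,0,-60,0],[0.4,-40,0,-70,0],[0.4,-40,0,-70,0],[0.4,-40,0,-70,0],[0.4,-40,0,-70,0],[0.4,-40,0,-70,0],[0.4,-40,0,-70,0],[0.4,-40,0,-70,0],[0.4,-40,0,-70,0]],
  ],
)

```text
time_s: 42.3
eef_pos: [0.4847, -0.5665, 0.2317]
eef_rot: [-0.174, 0.773, 0.567, 0.225]
wrist_force: [0.6, 0.9, 0.3]
opening: 0.399
grasp_force: 0.0
```

```bash
python3 rim.py .5405 -.384; python3 g.py; python3 - <<'E'
from h import *
im,d=camera("side"); t,_=camera("top")
a=cv2.resize(cv2.convertScaleAbs(im[130:420,150:420],alpha=1.5,beta=15),(480,516)); b=cv2.resize(cv2.convertScaleAbs(t[180:300,360:440],alpha=1.8,beta=25),(320,480))
c=np.zeros((516,800,3),np.uint8); c[:,:480]=a; c[:480,480:]=b; cv2.imwrite("pics/f.png",c)
E
```

```text
side 777
 enc [ 0.5382 -0.3914] 0.0523 fit axis [ 0.5402 -0.3865] rim z [0.1405 0.1471 0.1492] slope [0.003 0.001 0.146] 577
 rel lip u,v mm -567.6 -142.1 slope u 0.002 v -0.002
top 352
 enc [ 0.5368 -0.3892] 0.0536 fit axis [ 0.5389 -0.3826] rim z [0.1423 0.1478 0.1509] slope [ 0.002 -0.003  0.147] 259
 rel lip u,v mm -564.2 -139.7 slope u -0.002 v -0.003
t 42.4 grasp [ 0.4769 -0.593   0.2737] lean 33.1 az 73.8 xaz 72.2 y [ 0.955 -0.298 -0.013] q [-1.18  0.89  0.65  0.39  2.04 -0.78] open 0.402 gf 0.0 F [ 0.2 -0.   0.9] M [-0.24  0.02  0.01]
F.u 0.01 tool of 10mm u [ 8.38 -0.11  5.46] 10mm up [ 5.46 -0.13 -8.38]
```

View pics/f.png

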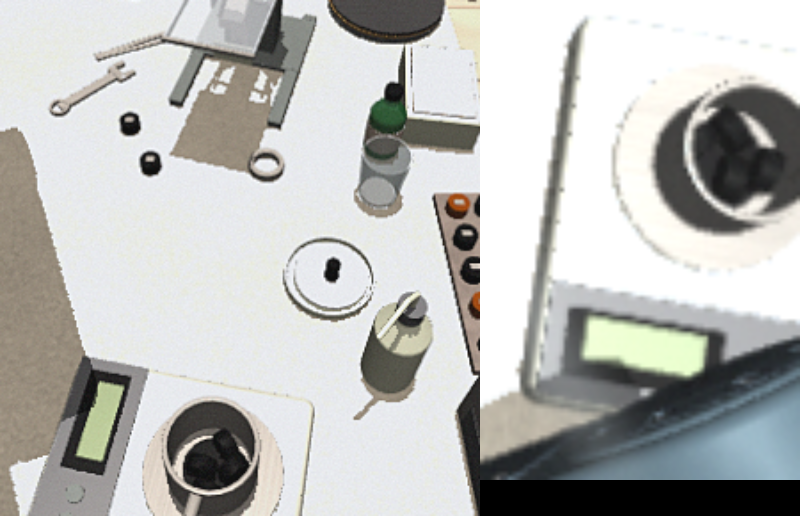

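The pot stands upright and centred on the pan at (212,450) with the discs in it. The lid lies flat in its rest at (330,275), and the bystanders are where they were. The robot is clear, so I'll hand in.

```bash
python3 -c "from bench import order; print(order.hand_in())"
```

```text
the job is handed in; nothing more can be done
None
```

The job is handed in at about 42 s: the lid lies flat in its rest, and the pot stands level in the middle of the balance pan with the pre-forms in it. I take it to be all four, from the empty chute, the weight gain of about 0.7 N and a clear bench, though I could not count each one in the pot.

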